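# Gauge a conduit offcut against the flip stop of a saw fence

### The arm

A 6-joint arm with a two-finger parallel gripper is mounted at the origin on a cart in front of the work surface, level with it; the furniture and walls round the work are solid. World frame = base frame: x ahead of the robot, y to its left, z up, the work surface at z = 0. Lengths are in m, angles in degrees, forces in N, time in s.
With the tool pointing down it reaches from about 0.375 to 0.9 m from the base axis. Payload 3.1 kg.
Tool frame: the origin (TCP) lies between the finger pads; the fingertips stand 11 mm ahead of it and the grasp point (between the pads) lies 8 mm behind it; z points along the fingers, y is the line along which they close (so a half turn about z gives the same grasp; the last joint's range is limited). The gripper opens to 85 mm and grips with 20 to 120 N. Pads are 22 mm wide; open, the fingers measure 114 mm over their backs; the gripper's body (76 mm by 85 mm) begins 54 mm behind the grasp point. The pads swing forward as they close: fully open they stand 13 mm farther back than shut.
Start: joints at [61.793, 30.224, 82.088, -0, 67.689, -10.227], TCP at [0.193, 0.594, 0.242] pointing down, gripper open.
Joint ranges: [-176.69, 176.69], [-43.24, 126.21], [12.49, 139.97], [-82, 262], [0, 151.66], [-163.58, 163.58]. Speed limits (degrees/s): [159.86, 159.86, 180, 180, 180, 180].

### API

Orientations are given as a 3x3 rotation matrix whose columns are the frame's x, y, z axes.
In Python, from rig import env gives the robot as it stands.
- The arm moves only by the tool step_arm, never from a script. Its argument "steps" is a list of rows, each an object of numbers: "x", "y", "z": the shift along the tool's x, y, z in units of 25 mm (1.0 is 25 mm); "ax", "ay", "az": the turn, a rotation vector about the tool's x, y, z in degrees. A call has exactly 8 rows; each row is the pose to reach, as a shift and turn from the pose commanded when the call began, along the tool's axes at that moment; what a row does not reach only later rows make up. A row lasts 1/12 s, in which the tool goes at most 41.7 mm and 7.16 degrees, less where a joint would pass 70% of its speed; a pose out of reach is approached as far as the arm can. A call with a gripper value outside its range is refused whole. "gripper" is the opening, from -1 (shut) to 1 (fully open), set as the call begins (left out, the last holds). The fingers move at their own pace and stop on an object; "squeeze" is the grip in N (left out, the last holds). Time passes only in rows, so rows that repeat a pose let the fingers close, or fill a call up. It gives the time, the measured TCP pose, the force, the opening and the grip force at its end, in the units of the state.
- env.read_state(): the state, without advancing time (a new reading comes with each control period).
- env.snapshot(name): name is "scene" or "top" or "wrist"; returns a dict with "pixels" (384x512x3 uint8, red, green, blue), "fx", "fy", "cx", "cy" (pixels), "camera_from_world" (4x4, takes a point from world to camera coordinates); the wrist camera has in their place "hand_eye" (4x4, takes a point from camera to tool coordinates, whose origin is the TCP and whose axes are the flange's). Camera axes: x right, y down, z forward; pixel columns grow to the right and rows downward; lengths in m; the calibration is good to about 2 mm. The wrist camera is an equidistant fisheye: a pixel r from the principal point sees the ray r / f radians off the axis. A picture is of the moment at which its call begins: read the wrist's pose just before it. There is no depth.
- env.sign_off(): hands the job in; it is judged then, once.
The state is a dict: "time": time; "q": joint angles; "joint_velocities": joint speeds; "joint_torque": joint torques, N m; "position": TCP position; "orientation": TCP orientation; "contact_force": force on the tool from outside, world axes, zero at the start; "ft_torque": the same for the moment, N m; "grip_width": finger opening in m; "grip_force": force on a finger pad.
Only numpy, scipy, OpenCV 4.12 (cv2) and the standard library are available. Lean on these libraries where they do the work, as an engineer would, in place of code of your own. Each camera call takes 0.05 s, during which the arm holds its last target. There are 200 camera calls.

### The job

Set the white conduit piece to length for sawing: flip the red stop on the fence fully down, then push the piece flat against the fence and along it until its end is pressed firmly but gently against the stop's steel pad, without shifting the stop's carriage along the fence. Then flip the stop right back up over the fence so that the saw cannot bind, leave the gauged piece exactly where it lies, and leave the other things alone.

Things in the scene. Friction and masses are not known exactly. Their poses are not given: they have to be found in the camera images.
- saw_board: plywood board, 190 x 420 mm, 15 mm thick, fixed on the desk, with an aluminium fence 30 mm thick and 32 mm high (416 mm long) along the board's y axis. Origin on the desk, mid-length, 100 mm behind the front edge. x points from the bed to the fence, y along the fence to the stop's side, z up. Bed top 15 mm above the origin. A thin dark line across the bed at y = 0 marks the saw cut.
- fence_foot (a point): point where the fence's front face meets the bed, at the saw cut line: 45 mm ahead (board x) of the board's origin, 15 mm above it. The fence's front face is the plane board x = 45 mm; the bed lies on its -x side.
- stop_carriage: dark steel carriage of the stop, 46 mm long, on the fence's top, black clamp knob behind. Origin on the fence's top (47 mm above the desk), 15 mm behind the fence's front face, mid-carriage; axes as the board's. The clamp is only lightly nipped: a push of more than about 15 N along the fence makes it slide and spoils the setting.
- flip_stop: red stop swinging on a pin parallel to the fence. Origin on the pin, 22 mm above the carriage's origin and 4 mm nearer the bed. Down, its blade (22 mm deep, 12 mm thick along the fence) hangs before the fence to 5 mm above the bed and carries a screw with a steel pad that faces the piece (board -y): the gauge. Axes as the board's when down; it turns about its y.
- pad_root (a point): point on the blade's side face where the adjusting screw comes out. Stop down: 10 mm in front of the fence, 10 mm above the bed, 6 mm from mid-carriage towards board -y. The screw's round steel pad (18 mm across) stands 4 to 12 mm out from here, towards board -y; the screw is locked at a setting that is not given, so the contact must be felt for (or the pad seen).
- stop_hinge (a joint): angle of the flip stop: 0 = fully down (end of travel), 2.5 = fully up, thrown back over the fence (end of travel). Growing values lift the front of the stop up and back over the fence, turning about the board's y axis. The hinge is stiff enough (0.04 N m) to stay where it is left; it begins within 0.35 of fully up.
- stop_tab (a point): grip point of the stop's black thumb tab, in mid-thickness of the tab, on the stop's middle plane, 60 mm from the hinge pin. The tab is 14 mm wide along the fence and 9 mm thick, and its free end lies 16 mm beyond this point. Stop down: the tab points level towards the bed (board -x), 69 mm above the desk. Stop up: the tab points back over the fence and upwards.
- conduit_piece: loose white plastic conduit offcut, 110 mm long, 20 mm thick, about 40 g, lying on the bed at an angle in front of the fence, on the -y side of the stop. It does not roll. Origin at its middle on its underside, its y axis along it.
- piece_mid (a point): middle of the conduit piece, 10 mm above its underside
- piece_end (a point): centre of the conduit piece's end that faces the stop (+y end of the piece), 55 mm from its middle
- marker: black and white marker pen, 132 mm long, 17 mm thick, lying on the front of the board on the stop's side; leave it alone. Origin at its middle on its underside, y along it.
- measure: tape measure, 62 x 83 x 38 mm, on the desk left of the board; leave it alone. Origin under its middle.
- cutters: pliers with brown handles, 56 x 167 x 14 mm, on the desk right of the board; leave them alone. Origin under their middle.

How it is judged:
By the outcome, as a careful person would: the job done as asked, in the order asked, and still so for the second after the job is handed in, with the robot touching nothing.
It also fails if it takes over 72 s, if anything falls off the work surface, if the arm or the gripper's body presses on something with over 40 N, if the wrist force passes 120 N, or if a joint passes its speed limit or range.

## Working session

There is one attempt and no reset: what is moved stays moved. The work goes in short steps, Python scripts to look and compute and a tool call to move; the robot and the scene stay as the last step left them, time stands still between calls to the robot, and variables do not carry over. Pictures are saved under pics/ and viewed, at most 10 in all, crops included, and the job is handed in when it is done.

Besides the shell and the picture viewer there is one more tool, called after "Call:" as name(argument=value, ...), one argument or row to a line, values as JSON. step_arm: Moves the arm, as the interface text tells. Its arguments: {"type":"object","properties":{"steps":{"type":"array"},"gripper":{"type":"number"},"squeeze":{"type":"number"}},"required":["steps"]}

```bash
mkdir -p pics; ls; python3 - <<'E'
from rig import env
import cv2,json,numpy as np
np.set_printoptions(precision=4,suppress=True)
s=env.read_state()
for k in('time','position','orientation','contact_force','grip_width'):print(k,np.array(s[k]).tolist())
for n in('scene','top'):
    d=env.snapshot(n);cv2.imwrite(f'pics/{n}0.png',d['pixels'][...,::-1])
    print(n,d['fx'],d['fy'],d['cx'],d['cy'],np.array(d['camera_from_world']).tolist())
E
```

```text
pics
time 0.0
position [0.1925580635909914, 0.593866588004592, 0.24133121606834462]
orientation [[-0.9511668020364911, 0.3086755892009813, -0.0010465825821964134], [0.30867709886183714, 0.9511649588228676, -0.0019156580414947501], [0.00040415580403360023, -0.002145166408315768, -0.9999976174567452]]
contact_force [0.23136241468780977, -0.962205101100701, 0.16641141467492926]
grip_width 0.08556695929704664
scene 417.6097190127488 417.6097190127488 253.64448857796964 192.63284104477458 [[0.5701568908928667, -0.8213527836294903, 0.017341412614517847, -0.3624974741209978], [-0.5807108487212237, -0.4178625153637019, -0.6986886491359336, 0.3707522112461778], [0.5811161931531899, 0.3882918014560796, -0.715215664661462, 0.9934625107107986], [0.0, 0.0, 0.0, 1.0]]
top 352.31099613829934 352.31099613829934 252.93296680953145 193.07366771573066 [[0.008443963688237835, -0.9998527038841342, -0.01494222248586709, -0.03466775927135456], [-0.9969771654521135, -0.007263655700199737, -0.07735483742428918, 0.5541874276276508], [0.07723490819766005, 0.015550236057834841, -0.9968916486330118, 1.13989105728213], [0.0, 0.0, 0.0, 1.0]]
```

View pics/scene0.png

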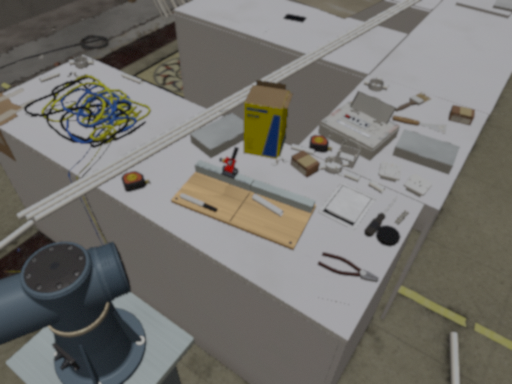

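View pics/top0.png

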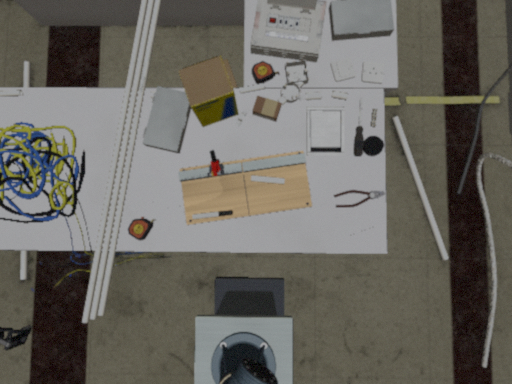

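The scene picture shows the board at about (175–315, 160–245) with the red stop at (231,163) and the white piece at (268,205). The top picture shows the board at (180–312, 152–222), the stop at (215,165) and the piece at (267,180). I'll enlarge both.

```bash
python3 - <<'E'
import cv2,numpy as np
a=cv2.imread('pics/top0.png')[145:230,172:322];b=cv2.imread('pics/scene0.png')[145:250,165:325]
r=lambda i:cv2.resize(i,None,fx=5,fy=5,interpolation=cv2.INTER_CUBIC)
A=cv2.resize(a,(750,425),interpolation=cv2.INTER_CUBIC);cv2.imwrite('pics/topc.png',A);cv2.imwrite('pics/scenec.png',r(b))
E
```

```text
(no output)
```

View pics/topc.png

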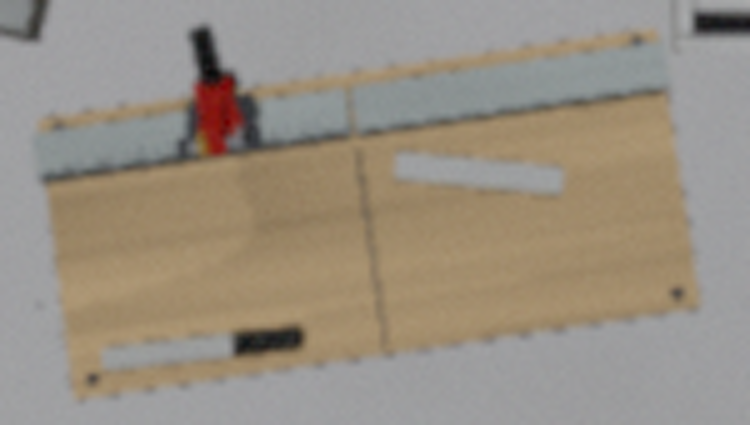

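The crop shows board corners (78,397), (700,305), (660,33), (38,122), the saw line from (358,148) to (385,350), the stop up with its tab at (203,42), and the piece running from (395,165) to (563,182).

```bash
cat >h.py <<'E'
from rig import env
import cv2,numpy as np
from scipy.optimize import least_squares
np.set_printoptions(precision=4,suppress=True)
def unproj(d,px,z):
    T=np.array(d['camera_from_world']);R,t=T[:3,:3],T[:3,3];px=np.atleast_2d(px)
    r=np.c_[(px[:,0]-d['cx'])/d['fx'],(px[:,1]-d['cy'])/d['fy'],np.ones(len(px))]@R
    c=-R.T@t
    return c+r*((z-c[2])/r[:,2])[:,None]
def wrist_unproj(d,pos,Rw,px,z):
    H=np.array(d['hand_eye']);px=np.atleast_2d(px)
    v=np.c_[(px[:,0]-d['cx'])/d['fx'],(px[:,1]-d['cy'])/d['fy']];th=np.linalg.norm(v,axis=1)
    k=np.where(th>1e-9,np.sin(th)/np.maximum(th,1e-9),1)
    r=np.c_[v*k[:,None],np.cos(th)]@H[:3,:3].T@Rw.T
    c=Rw@H[:3,3]+pos
    return c+r*((z-c[2])/r[:,2])[:,None]
def wrist_proj(d,pos,Rw,P):
    H=np.array(d['hand_eye']);p=((np.atleast_2d(P)-pos)@Rw-H[:3,3])@H[:3,:3]
    rr=np.linalg.norm(p[:,:2],axis=1);th=np.arctan2(rr,p[:,2])
    return np.c_[d['cx']+d['fx']*th*p[:,0]/rr,d['cy']+d['fy']*th*p[:,1]/rr]
def fitpose(W,B): # 2d rigid: W=R B+t
    W,B=W[:,:2],np.array(B);w,b=W.mean(0),B.mean(0);H=(B-b).T@(W-w)
    a=np.arctan2(H[0,1]-H[1,0],H[0,0]+H[1,1]);R=np.array([[np.cos(a),-np.sin(a)],[np.sin(a),np.cos(a)]])
    t=w-R@b;return a,t,W-(B@R.T+t)
E
python3 - <<'E'
from h import *
d=env.snapshot('top')
f=lambda P:(np.array(P,float)+.5)/5-.5+[172,145]
W=unproj(d,f([[78,397],[700,305],[660,33],[38,122]]),.015)
a,t,e=fitpose(W,[[-.1,.21],[-.1,-.21],[.09,-.21],[.09,.21]]);print(np.degrees(a),t,e)
R=np.array([[np.cos(a),-np.sin(a)],[np.sin(a),np.cos(a)]])
tob=lambda P:(P[:,:2]-t)@R
print('saw',tob(unproj(d,f([[358,148],[385,350]]),.015)))
print('piece ends',tob(unproj(d,f([[395,165],[563,182]]),.035)))
print('marker',tob(unproj(d,f([[100,357],[302,338]]),.03)))
print('stop tab far end, carriage', tob(unproj(d,f([[203,32]]),.10)),tob(unproj(d,f([[190,130],[257,115]]),.055)))
E
```

```text
8.740710011206916 [ 0.5789 -0.0041] [[ 0.0028 -0.0024]
 [ 0.0029  0.0029]
 [-0.0035 -0.0002]
 [-0.0022 -0.0003]]
saw [[ 0.0393  0.0008]
 [-0.0961  0.0022]]
piece ends [[ 0.022  -0.022 ]
 [-0.005  -0.1288]]
marker [[-0.0742  0.1866]
 [-0.0809  0.0543]]
stop tab far end, carriage [[0.1136 0.0839]] [[0.0612 0.1054]
 [0.0645 0.0613]]
```

```bash
python3 - <<'E'
from h import *
s=env.snapshot('scene');d=env.snapshot('top')
def tri(p,q):
    f=lambda z:np.r_[unproj(d,p,z)[0,:2]-unproj(s,q,z)[0,:2]]
    r=least_squares(lambda v:f(v[0]),[.2]);z=r.x[0];return unproj(d,p,z)[0],r.fun
print('rod near end',tri([87,320],[30,216]))
print('rod2',tri([101,317],[38,218]))
print('yellow box top corners',tri([180,72],[246,108]),tri([237,92],[283,108]))
print('yellow box near corner',tri([203,125],[247,152]))
print('tape',tri([140,229],[134,180]))
# red stop estimate
print('tab end',tri([(203.5)/5-.5+172,32.5/5-.5+145],[236,149]))
for z in(0,.1,.2,.3):print(z,unproj(d,[[87,320],[145,40]],z)[:,:2].ravel())
cv2.imwrite('pics/scene_big.png',cv2.resize(s['pixels'][135:245,165:325,::-1],(800,550),interpolation=cv2.INTER_CUBIC))
E
```

```text
rod near end (array([0.1361, 0.5078, 0.0089]), array([-0.0166,  0.0172]))
rod2 (array([0.1503, 0.4558, 0.0237]), array([-0.0067,  0.0068]))
yellow box top corners (array([0.9396, 0.2072, 0.0802]), array([ 0.0207, -0.0258])) (array([0.8211, 0.0134, 0.2221]), array([ 0.0035, -0.0049]))
yellow box near corner (array([0.7879, 0.1425, 0.0003]), array([-0.0038,  0.0051]))
tape (array([0.4335, 0.3379, 0.0267]), array([-0.0023,  0.0026]))
tab end (array([0.6758, 0.0943, 0.1133]), array([ 0.0025, -0.0032]))
0 [0.1336 0.512  1.0891 0.3512]
0.1 [0.1617 0.4645 1.0361 0.3173]
0.2 [0.1898 0.4169 0.9832 0.2834]
0.3 [0.2179 0.3694 0.9302 0.2495]
```

View pics/scene_big.png

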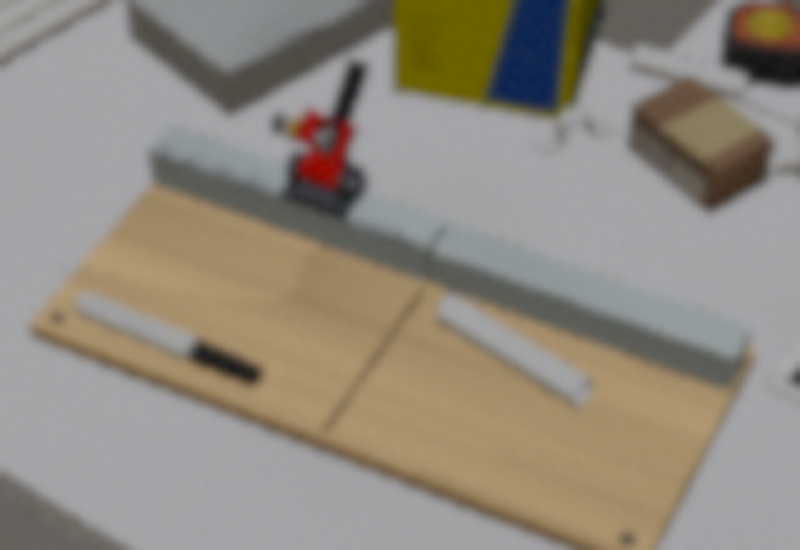

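The enlarged scene shows the stop up (tab end at (355,70)), the white piece from (445,305) to (585,395), and the marker at the front. I'll move over the board.

Call:
step_arm(
  steps=[
    {"x": -21, "y": -17.6, "z": 0.8, "az": -27},
    {"x": -21, "y": -17.6, "z": 0.8, "az": -27},
    {"x": -21, "y": -17.6, "z": 0.8, "az": -27},
    {"x": -21, "y": -17.6, "z": 0.8, "az": -27},
    {"x": -21, "y": -17.6, "z": 0.8, "az": -27},
    {"x": -21, "y": -17.6, "z": 0.8, "az": -27},
    {"x": -21, "y": -17.6, "z": 0.8, "az": -27},
    {"x": -21, "y": -17.6, "z": 0.8, "az": -27},
  ],
  gripper=-1,
)

```text
invalid input at $.steps[0]: expected keys x, y, z, ax, ay, az
```

Call:
step_arm(
  steps=[
    {"x": -21, "y": -17.6, "z": 0.8, "ax": 0, "ay": 0, "az": -27},
    {"x": -21, "y": -17.6, "z": 0.8, "ax": 0, "ay": 0, "az": -27},
    {"x": -21, "y": -17.6, "z": 0.8, "ax": 0, "ay": 0, "az": -27},
    {"x": -21, "y": -17.6, "z": 0.8, "ax": 0, "ay": 0, "az": -27},
    {"x": -21, "y": -17.6, "z": 0.8, "ax": 0, "ay": 0, "az": -27},
    {"x": -21, "y": -17.6, "z": 0.8, "ax": 0, "ay": 0, "az": -27},
    {"x": -21, "y": -17.6, "z": 0.8, "ax": 0, "ay": 0, "az": -27},
    {"x": -21, "y": -17.6, "z": 0.8, "ax": 0, "ay": 0, "az": -27},
  ],
  gripper=-1,
)

```text
time: 0.92
position: [0.3677, 0.3149, 0.2329]
orientation: [[-0.988, -0.157, 0.0], [-0.157, 0.988, 0.0], [-0.0, 0.0, -1.0]]
contact_force: [0.7, -0.1, 0.2]
grip_width: 0.0004
grip_force: 0.0
```

Call:
step_arm(
  steps=[
    {"x": -5.5, "y": -13.1, "z": 0.5, "ax": 0, "ay": 0, "az": 0},
    {"x": -5.5, "y": -13.1, "z": 0.5, "ax": 0, "ay": 0, "az": 0},
    {"x": -5.5, "y": -13.1, "z": 0.5, "ax": 0, "ay": 0, "az": 0},
    {"x": -5.5, "y": -13.1, "z": 0.5, "ax": 0, "ay": 0, "az": 0},
    {"x": -5.5, "y": -13.1, "z": 0.5, "ax": 0, "ay": 0, "az": 0},
    {"x": -5.5, "y": -13.1, "z": 0.5, "ax": 0, "ay": 0, "az": 0},
    {"x": -5.5, "y": -13.1, "z": 0.5, "ax": 0, "ay": 0, "az": 0},
    {"x": -5.5, "y": -13.1, "z": 0.5, "ax": 0, "ay": 0, "az": 0},
  ],
)

```text
time: 1.58
position: [0.5433, 0.0314, 0.221]
orientation: [[-0.988, -0.156, 0.0], [-0.156, 0.988, 0.0], [-0.0, 0.0, -1.0]]
contact_force: [0.1, 0.7, -1.1]
grip_width: 0.0001
grip_force: 0.0
```

Call:
step_arm(
  steps=[
    {"x": 0, "y": 0, "z": 0, "ax": 0, "ay": 0, "az": 0},
    {"x": 0, "y": 0, "z": 0, "ax": 0, "ay": 0, "az": 0},
    {"x": 0, "y": 0, "z": 0, "ax": 0, "ay": 0, "az": 0},
    {"x": 0, "y": 0, "z": 0, "ax": 0, "ay": 0, "az": 0},
    {"x": 0, "y": 0, "z": 0, "ax": 0, "ay": 0, "az": 0},
    {"x": 0, "y": 0, "z": 0, "ax": 0, "ay": 0, "az": 0},
    {"x": 0, "y": 0, "z": 0, "ax": 0, "ay": 0, "az": 0},
    {"x": 0, "y": 0, "z": 0, "ax": 0, "ay": 0, "az": 0},
  ],
)

```text
time: 2.25
position: [0.5423, 0.0342, 0.2212]
orientation: [[-0.987, -0.158, 0.0], [-0.158, 0.987, -0.0], [-0.0, -0.0, -1.0]]
contact_force: [-0.4, -0.1, 0.5]
grip_width: 0.0003
grip_force: 0.0
```

```bash
python3 - <<'E'
from h import *
s=env.read_state();d=env.snapshot('wrist');print(s['position'],s['orientation'],s['time'],s['contact_force'])
print(d['fx'],d['cx'],d['cy'],np.array(d['hand_eye']))
im=d['pixels'][...,::-1];cv2.imwrite('pics/w1.png',cv2.resize(im,(800,600),interpolation=cv2.INTER_CUBIC))
np.savez('w1.npz',pos=s['position'],R=s['orientation'],pix=d['pixels'])
E
```

```text
[0.5423 0.0342 0.2212] [[-0.9874 -0.158   0.0001]
 [-0.158   0.9874 -0.    ]
 [-0.0001 -0.     -1.    ]] 2.25 [-0.4491 -0.0674  0.4611]
297.3186396354542 257.20259486258914 191.21927362074518 [[-0.001  -0.9639 -0.2664  0.0668]
 [ 1.     -0.0012  0.0007 -0.0002]
 [-0.001  -0.2664  0.9639 -0.1318]
 [ 0.      0.      0.      1.    ]]
```

View pics/w1.png

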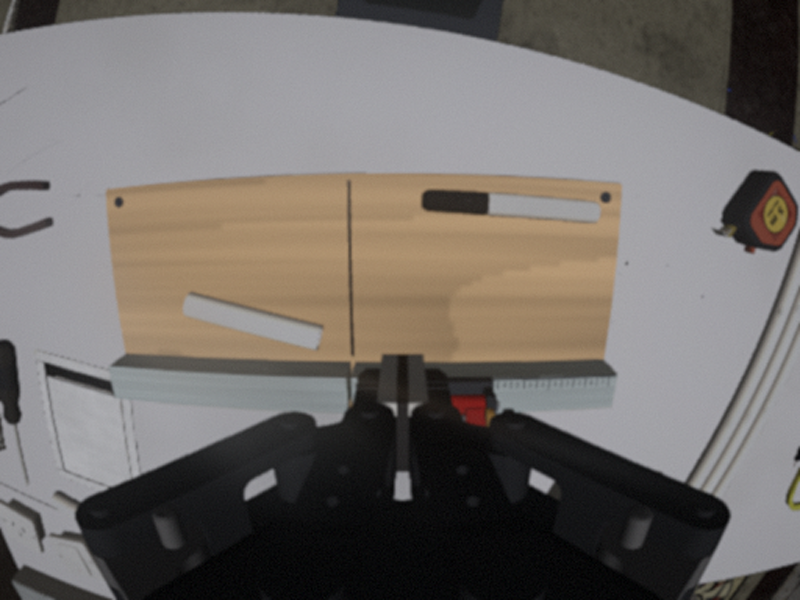

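The wrist picture shows board front corners (108,190) and (620,184), the saw line (349,180)–(353,355), the fence foot ends (126,355) and (606,360), the piece from (186,303) to (321,338), and the carriage partly hidden near (448–495, 385).

```bash
python3 - <<'E'
from h import *
s=np.load('w1.npz');d=env.snapshot('wrist')
g=lambda P:(np.atleast_2d(np.array(P,float))+.5)*.64-.5
U=lambda P,z:wrist_unproj(d,s['pos'],s['R'],g(P),z)
W=U([[108,190],[620,184],[349,180],[353,355],[126,355],[606,360]],.015)
B=[[-.1,-.21],[-.1,.21],[-.1,0],[.045,0],[.045,-.208],[.045,.208]]
a,t,e=fitpose(W,B);print(np.degrees(a),t);print(e)
R=np.array([[np.cos(a),-np.sin(a)],[np.sin(a),np.cos(a)]]);tob=lambda P:(P[:,:2]-t)@R
print('fence top edge',tob(U([[112,366],[615,374]],.047)))
print('piece top corners',tob(U([[189,293],[323,325]],.03)),'ends lower',tob(U([[183,309],[318,347]],.025)))
print('carriage edges',tob(U([[495,380]],.055)), 'red', tob(U([[453,408],[487,408]],.09)))
print('marker',tob(U([[422,200],[600,212]],.025)))
E
```

```text
8.858610958655722 [0.5812 0.0019]
[[-0.0006  0.0033]
 [ 0.0005 -0.0032]
 [ 0.0041 -0.0001]
 [-0.0058 -0.0015]
 [ 0.0012 -0.0014]
 [ 0.0007  0.0027]]
fence top edge [[ 0.0429 -0.2037]
 [ 0.0446  0.2044]]
piece top corners [[-0.0154 -0.1269]
 [ 0.0091 -0.0206]] ends lower [[-0.0009 -0.1366]
 [ 0.0287 -0.0263]]
carriage edges [[0.0421 0.1047]] red [[0.0451 0.0708]
 [0.0456 0.0931]]
marker [[-0.0818  0.0517]
 [-0.0777  0.1859]]
```

Call:
step_arm(
  steps=[
    {"x": -7.1, "y": 1.7, "z": 0, "ax": 0, "ay": 0, "az": 0},
    {"x": -7.1, "y": 1.7, "z": 0, "ax": 0, "ay": 0, "az": 0},
    {"x": -7.1, "y": 1.7, "z": 0, "ax": 0, "ay": 0, "az": 0},
    {"x": -7.1, "y": 1.7, "z": 0, "ax": 0, "ay": 0, "az": 0},
    {"x": -7.1, "y": 1.7, "z": 0, "ax": 0, "ay": 0, "az": 0},
    {"x": -7.1, "y": 1.7, "z": 0, "ax": 0, "ay": 0, "az": 0},
    {"x": -7.1, "y": 1.7, "z": 0, "ax": 0, "ay": 0, "az": 0},
    {"x": -7.1, "y": 1.7, "z": 0, "ax": 0, "ay": 0, "az": 0},
  ],
)

```text
time: 3.02
position: [0.7097, 0.103, 0.2204]
orientation: [[-0.988, -0.157, -0.003], [-0.157, 0.988, -0.0], [0.003, 0.0, -1.0]]
contact_force: [-0.3, 0.2, 0.1]
grip_width: -0.0002
grip_force: 0.0
```

```bash
python3 - <<'E'
from h import *
s=env.read_state();d=env.snapshot('wrist');print(s['position'],s['orientation'][1],s['time'],s['contact_force'])
v=env.snapshot('scene')
a=cv2.resize(d['pixels'][:,100:420,::-1],(480,576));b=cv2.resize(v['pixels'][110:250,190:265,::-1],(309,576),interpolation=cv2.INTER_CUBIC)
cv2.imwrite('pics/w2.png',np.hstack([a,b]))
E
```

```text
[0.7097 0.103  0.2204] [-0.1568  0.9876 -0.0003] 3.0167 [-0.264   0.1573  0.1061]
```

View pics/w2.png

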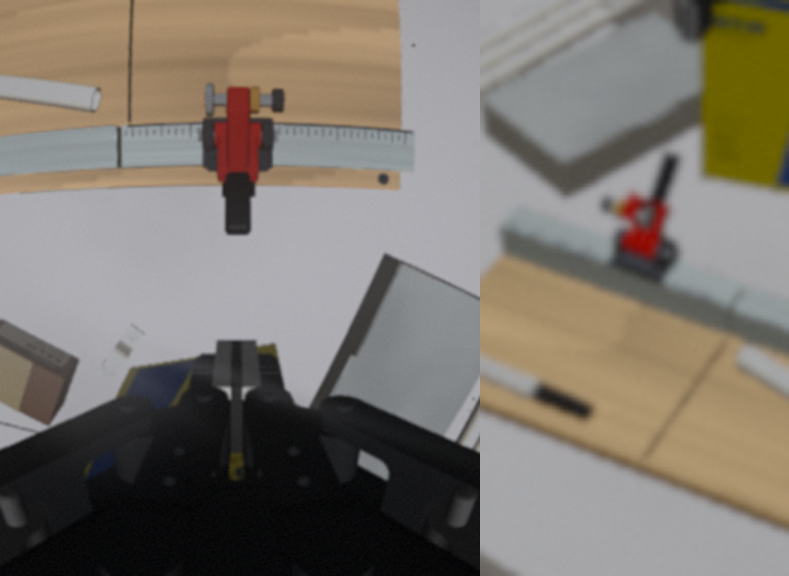

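The wrist view shows the tab straight ahead of the fingers (tab end (238,232), fingertips (236,350)), the carriage spanning x 203–272 at row 145, and the steel pad's face at (205,98).

```bash
cat >>h.py <<'E'
A=np.radians(8.85);T0=np.array([.5805,.0005])
RB=np.array([[np.cos(A),-np.sin(A)],[np.sin(A),np.cos(A)]])
tob=lambda P:(np.atleast_2d(P)[:,:2]-T0)@RB
E
python3 - <<'E'
from h import *
s=env.read_state();d=env.snapshot('wrist');p=np.array(s['position']);R=np.array(s['orientation'])
g=lambda P:(np.atleast_2d(np.array(P,float))+.5)*2/3-.5+[100,0]
U=lambda P,z:tob(wrist_unproj(d,p,R,g(P),z))
print('tcp',tob(p))
print('saw foot',U([[130,122],[131,0]],.015),'fence right end foot/top',U([[413,132]],.047))
print('fence top front edge',U([[129,128],[60,132],[200,126],[330,127]],.047))
print('carriage',U([[203,145],[272,145]],.055))
for z in(.1,.11,.12):print('tab end',z,U([[226,232],[250,232]],z).ravel(), 'pad',U([[205,98],[215,98],[228,98],[250,98]],z).ravel())
E
```

```text
tcp [[0.1434 0.0811]]
saw foot [[ 0.0399  0.0005]
 [-0.0607 -0.0005]] fence right end foot/top [[0.0464 0.2067]]
fence top front edge [[ 0.0476  0.0074]
 [ 0.0468 -0.0441]
 [ 0.048   0.0566]
 [ 0.0472  0.1452]]
carriage [[0.0616 0.0592]
 [0.0615 0.1046]]
tab end 0.1 [0.1136 0.0752 0.1136 0.0889] pad [0.0369 0.0635 0.037  0.0691 0.0371 0.0764 0.037  0.0886]
tab end 0.11 [0.1122 0.0754 0.1122 0.0886] pad [0.0385 0.0642 0.0386 0.0696 0.0386 0.0765 0.0386 0.0883]
tab end 0.12 [0.1107 0.0756 0.1107 0.0883] pad [0.0401 0.0649 0.0401 0.07   0.0402 0.0767 0.0402 0.088 ]
```

Call:
step_arm(
  steps=[
    {"x": 0, "y": 0, "z": 1.5, "ax": 0, "ay": 0, "az": 0},
    {"x": 0, "y": 0, "z": 3.0, "ax": 0, "ay": 0, "az": 0},
    {"x": 0, "y": 0, "z": 4.0, "ax": 0, "ay": 0, "az": 0},
    {"x": 0, "y": 0, "z": 4.4, "ax": 0, "ay": 0, "az": 0},
    {"x": 0, "y": 0, "z": 4.4, "ax": 0, "ay": 0, "az": 0},
    {"x": 0.3, "y": 0, "z": 4.4, "ax": 0, "ay": 0, "az": 0},
    {"x": 0.6, "y": 0, "z": 4.3, "ax": 0, "ay": 0, "az": 0},
    {"x": 0.9, "y": 0, "z": 4.2, "ax": 0, "ay": 0, "az": 0},
  ],
)

```text
time: 3.83
position: [0.6895, 0.0996, 0.1186]
orientation: [[-0.988, -0.157, 0.004], [-0.157, 0.988, -0.0], [-0.004, -0.001, -1.0]]
contact_force: [1.5, 1.5, 2.6]
grip_width: -0.0
grip_force: 2.2
```

Call:
step_arm(
  steps=[
    {"x": 0.5, "y": 0, "z": -0.2, "ax": 0, "ay": 0, "az": 0},
    {"x": 1.2, "y": 0, "z": -0.45, "ax": 0, "ay": 0, "az": 0},
    {"x": 2.0, "y": 0, "z": -0.65, "ax": 0, "ay": 0, "az": 0},
    {"x": 2.55, "y": 0, "z": -0.65, "ax": 0, "ay": 0, "az": 0},
    {"x": 3.1, "y": 0, "z": -0.55, "ax": 0, "ay": 0, "az": 0},
    {"x": 3.7, "y": 0, "z": -0.3, "ax": 0, "ay": 0, "az": 0},
    {"x": 4.2, "y": 0, "z": 0.1, "ax": 0, "ay": 0, "az": 0},
    {"x": 4.2, "y": 0, "z": 0.1, "ax": 0, "ay": 0, "az": 0},
  ],
)

```text
time: 4.5
position: [0.5815, 0.0832, 0.1141]
orientation: [[-0.988, -0.157, -0.004], [-0.157, 0.988, 0.0], [0.004, 0.001, -1.0]]
contact_force: [-0.9, 0.3, 0.3]
grip_width: 0.0001
grip_force: 0.0
```

Call:
step_arm(
  steps=[
    {"x": 0.2, "y": 0, "z": 0.3, "ax": 0, "ay": 0, "az": 0},
    {"x": 0.35, "y": 0, "z": 0.55, "ax": 0, "ay": 0, "az": 0},
    {"x": 0.45, "y": 0, "z": 0.75, "ax": 0, "ay": 0, "az": 0},
    {"x": 0.5, "y": 0, "z": 0.95, "ax": 0, "ay": 0, "az": 0},
    {"x": 0.55, "y": 0, "z": 1.05, "ax": 0, "ay": 0, "az": 0},
    {"x": 0.55, "y": 0, "z": 1.1, "ax": 0, "ay": 0, "az": 0},
    {"x": 0.55, "y": 0, "z": 1.12, "ax": 0, "ay": 0, "az": 0},
    {"x": 0.55, "y": 0, "z": 1.12, "ax": 0, "ay": 0, "az": 0},
  ],
)

```text
time: 5.17
position: [0.5719, 0.0811, 0.0853]
orientation: [[-0.988, -0.157, -0.0], [-0.157, 0.988, 0.0], [0.0, 0.0, -1.0]]
contact_force: [0.4, -0.1, -0.4]
grip_width: -0.0
grip_force: 0.0
```

Call:
step_arm(
  steps=[
    {"x": 0, "y": 0, "z": 0.03, "ax": 0, "ay": 0, "az": 0},
    {"x": 0, "y": 0, "z": 0.06, "ax": 0, "ay": 0, "az": 0},
    {"x": 0, "y": 0, "z": 0.08, "ax": 0, "ay": 0, "az": 0},
    {"x": 0, "y": 0, "z": 0.1, "ax": 0, "ay": 0, "az": 0},
    {"x": 0, "y": 0, "z": 0.12, "ax": 0, "ay": 0, "az": 0},
    {"x": 0, "y": 0, "z": 0.12, "ax": 0, "ay": 0, "az": 0},
    {"x": 0, "y": 0, "z": 0.12, "ax": 0, "ay": 0, "az": 0},
    {"x": 0, "y": 0, "z": 0.12, "ax": 0, "ay": 0, "az": 0},
  ],
)

```text
time: 5.83
position: [0.572, 0.0811, 0.0842]
orientation: [[-0.988, -0.157, 0.001], [-0.157, 0.988, -0.0], [-0.001, -0.0, -1.0]]
contact_force: [-2.6, -0.8, 10.3]
grip_width: -0.0
grip_force: 4.9
```

Call:
step_arm(
  steps=[
    {"x": 0, "y": 0, "z": -1, "ax": 0, "ay": 0, "az": 0},
    {"x": 0, "y": 0, "z": -2.5, "ax": 0, "ay": 0, "az": 0},
    {"x": 0.6, "y": -1.5, "z": -3, "ax": 0, "ay": 0, "az": 0},
    {"x": 1.4, "y": -3, "z": -3, "ax": 0, "ay": 0, "az": 0},
    {"x": 2, "y": -4.5, "z": -3, "ax": 0, "ay": 0, "az": 0},
    {"x": 2, "y": -6, "z": -3, "ax": 0, "ay": 0, "az": 0},
    {"x": 2, "y": -6.3, "z": -3, "ax": 0, "ay": 0, "az": 0},
    {"x": 2, "y": -6.3, "z": -3, "ax": 0, "ay": 0, "az": 0},
  ],
  gripper=0.18,
)

```text
time: 6.5
position: [0.5481, -0.0853, 0.1579]
orientation: [[-0.988, -0.152, 0.002], [-0.152, 0.988, -0.001], [-0.002, -0.001, -1.0]]
contact_force: [-0.1, 1.7, 0.5]
grip_width: 0.0504
grip_force: 0.0
```

```bash
python3 - <<'E'
from h import *
s=env.read_state();d=env.snapshot('wrist');print(s['position'],tob(s['position']),s['orientation'][1],s['time'],s['contact_force'])
np.savez('w3.npz',pos=s['position'],R=s['orientation'])
v=env.snapshot('scene')
a=cv2.resize(d['pixels'][...,::-1],(576,432));b=cv2.resize(v['pixels'][140:210,190:225+11,::-1],(222,432),interpolation=cv2.INTER_CUBIC)
cv2.imwrite('pics/w3.png',np.hstack([a,b]))
E
```

```text
[ 0.5481 -0.0853  0.1579] [[-0.0453 -0.0798]] [-0.1523  0.9883 -0.001 ] 6.5 [-0.0853  1.7259  0.4628]
```

View pics/w3.png

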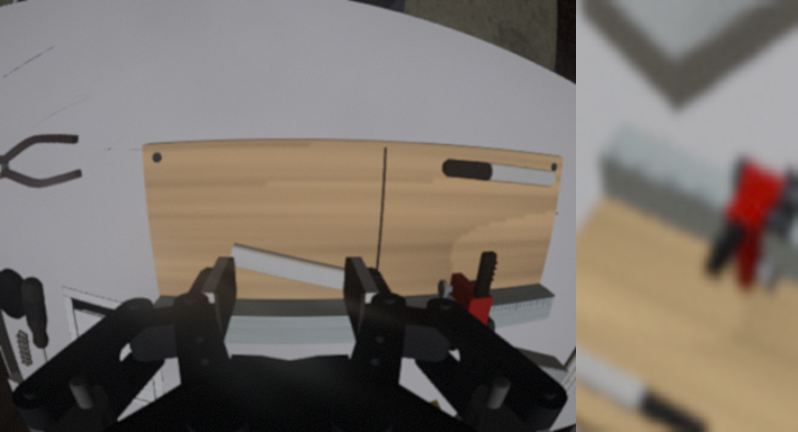

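The stop is now down (tab pointing to the bed at (487,262)). The piece's -y end is at (234,255) and its other end is behind the right finger.

```bash
python3 - <<'E'
from h import *
s=np.load('w3.npz');d=env.snapshot('wrist')
g=lambda P:(np.atleast_2d(np.array(P,float))+.5)*512/576-.5
U=lambda P,z:tob(wrist_unproj(d,s['pos'],s['R'],g(P),z))
print('piece near edge',U([[235,244],[340,267]],.032),'end',U([[232,265]],.025),'far',U([[300,281],[343,290]],.027))
print('saw',U([[386,148],[380,268]],.015),'fence',U([[160,297],[553,287]],.047),U([[147,145],[560,156]],.015))
print('pad',U([[441,290]],.025))
E
```

```text
piece near edge [[-0.0159 -0.1251]
 [ 0.0052 -0.0371]] end [[ 0.0064 -0.1302]] far [[ 0.0206 -0.0709]
 [ 0.0303 -0.0323]]
saw [[-0.0942  0.0013]
 [ 0.015   0.0035]] fence [[ 0.0292 -0.1933]
 [ 0.0352  0.2003]] [[-0.0994 -0.2034]
 [-0.0998  0.2049]]
pad [[0.0366 0.066 ]]
```

Call:
step_arm(
  steps=[
    {"x": 0, "y": 0.1, "z": 1.6, "ax": 0, "ay": 0, "az": 0},
    {"x": 0, "y": 0.1, "z": 3.2, "ax": 0, "ay": 0, "az": 0},
    {"x": 0, "y": 0.1, "z": 4.4, "ax": 0, "ay": 0, "az": 0},
    {"x": 0, "y": 0.1, "z": 5.0, "ax": 0, "ay": 0, "az": 0},
    {"x": 0, "y": 0.1, "z": 5.2, "ax": 0, "ay": 0, "az": 0},
    {"x": 0, "y": 0.1, "z": 5.2, "ax": 0, "ay": 0, "az": 0},
    {"x": -0.2, "y": 0.1, "z": 5.2, "ax": 0, "ay": 0, "az": 0},
    {"x": -0.4, "y": 0.1, "z": 5.2, "ax": 0, "ay": 0, "az": 0},
  ],
)

```text
time: 7.32
position: [0.5578, -0.0778, 0.0289]
orientation: [[-0.988, -0.158, 0.002], [-0.158, 0.988, -0.001], [-0.002, -0.001, -1.0]]
contact_force: [0.4, -0.1, -0.0]
grip_width: 0.0502
grip_force: 0.0
```

Call:
step_arm(
  steps=[
    {"x": -0.25, "y": 0, "z": 0, "ax": 0, "ay": 0, "az": 0},
    {"x": -0.5, "y": 0, "z": 0, "ax": 0, "ay": 0, "az": 0},
    {"x": -0.75, "y": 0, "z": 0, "ax": 0, "ay": 0, "az": 0},
    {"x": -1.0, "y": 0, "z": 0, "ax": 0, "ay": 0, "az": 0},
    {"x": -1.2, "y": 0, "z": 0, "ax": 0, "ay": 0, "az": 0},
    {"x": -1.4, "y": 0, "z": 0, "ax": 0, "ay": 0, "az": 0},
    {"x": -1.55, "y": 0, "z": 0, "ax": 0, "ay": 0, "az": 0},
    {"x": -1.7, "y": 0, "z": 0, "ax": 0, "ay": 0, "az": 0},
  ],
)

```text
time: 7.98
position: [0.5986, -0.0715, 0.0274]
orientation: [[-0.988, -0.157, -0.001], [-0.157, 0.988, 0.0], [0.001, 0.0, -1.0]]
contact_force: [-1.4, 0.3, 0.3]
grip_width: 0.0504
grip_force: 0.4
```

Call:
step_arm(
  steps=[
    {"x": -0.08, "y": 0, "z": 0, "ax": 0, "ay": 0, "az": 0},
    {"x": -0.14, "y": 0, "z": 0, "ax": 0, "ay": 0, "az": 0},
    {"x": -0.18, "y": 0, "z": 0, "ax": 0, "ay": 0, "az": 0},
    {"x": -0.22, "y": 0, "z": 0, "ax": 0, "ay": 0, "az": 0},
    {"x": -0.26, "y": 0, "z": 0, "ax": 0, "ay": 0, "az": 0},
    {"x": -0.3, "y": 0, "z": 0, "ax": 0, "ay": 0, "az": 0},
    {"x": -0.3, "y": 0, "z": 0, "ax": 0, "ay": 0, "az": 0},
    {"x": -0.3, "y": 0, "z": 0, "ax": 0, "ay": 0, "az": 0},
  ],
)

```text
time: 8.65
position: [0.6058, -0.0703, 0.0275]
orientation: [[-0.988, -0.157, -0.0], [-0.157, 0.988, 0.0], [0.0, 0.0, -1.0]]
contact_force: [-0.2, 0.4, -0.4]
grip_width: 0.0505
grip_force: 0.2
```

Call:
step_arm(
  steps=[
    {"x": -0.03, "y": 0, "z": 0, "ax": 0, "ay": 0, "az": 0},
    {"x": -0.06, "y": 0, "z": 0, "ax": 0, "ay": 0, "az": 0},
    {"x": -0.09, "y": 0, "z": 0, "ax": 0, "ay": 0, "az": 0},
    {"x": -0.12, "y": 0, "z": 0, "ax": 0, "ay": 0, "az": 0},
    {"x": -0.15, "y": 0, "z": 0, "ax": 0, "ay": 0, "az": 0},
    {"x": -0.15, "y": 0, "z": 0, "ax": 0, "ay": 0, "az": 0},
    {"x": -0.15, "y": 0, "z": 0, "ax": 0, "ay": 0, "az": 0},
    {"x": -0.15, "y": 0, "z": 0, "ax": 0, "ay": 0, "az": 0},
  ],
)

```text
time: 9.32
position: [0.6059, -0.0702, 0.0275]
orientation: [[-0.988, -0.157, -0.008], [-0.157, 0.988, 0.0], [0.008, 0.002, -1.0]]
contact_force: [-8.3, -5.0, 4.8]
grip_width: 0.0506
grip_force: 4.5
```

Call:
step_arm(
  steps=[
    {"x": 0.4, "y": 0, "z": 0, "ax": 0, "ay": 0, "az": 0},
    {"x": 0.9, "y": 0, "z": -0.6, "ax": 0, "ay": 0, "az": 0},
    {"x": 0.9, "y": -1, "z": -1.6, "ax": 0, "ay": 0, "az": 0},
    {"x": 0.9, "y": -2.2, "z": -2, "ax": 0, "ay": 0, "az": 0},
    {"x": 0.5, "y": -3.4, "z": -2, "ax": 0, "ay": 0, "az": 0},
    {"x": 0, "y": -3.9, "z": -2, "ax": 0, "ay": 0, "az": 0},
    {"x": -0.6, "y": -3.9, "z": -2, "ax": 0, "ay": 0, "az": 0},
    {"x": -0.6, "y": -3.9, "z": -2, "ax": 0, "ay": 0, "az": 0},
  ],
  gripper=-1,
)

```text
time: 9.98
position: [0.6435, -0.1655, 0.0784]
orientation: [[-0.988, -0.156, 0.007], [-0.156, 0.988, -0.002], [-0.006, -0.003, -1.0]]
contact_force: [-0.3, -0.8, 0.8]
grip_width: -0.0002
grip_force: 0.0
```

```bash
python3 - <<'E'
from h import *
s=env.read_state();d=env.snapshot('wrist');print(s['position'],tob(s['position']),s['orientation'],s['time'],s['contact_force'],s['grip_width'])
np.savez('w4.npz',pos=s['position'],R=s['orientation'])
cv2.imwrite('pics/w4.png',cv2.resize(d['pixels'][...,::-1],(800,600),interpolation=cv2.INTER_CUBIC))
E
```

```text
[ 0.6435 -0.1655  0.0784] [[ 0.0367 -0.1737]] [[-0.9878 -0.1556  0.0066]
 [-0.1556  0.9878 -0.002 ]
 [-0.0062 -0.003  -1.    ]] 9.9833 [-0.2894 -0.8015  0.7674] -0.00020011343342294074
```

View pics/w4.png

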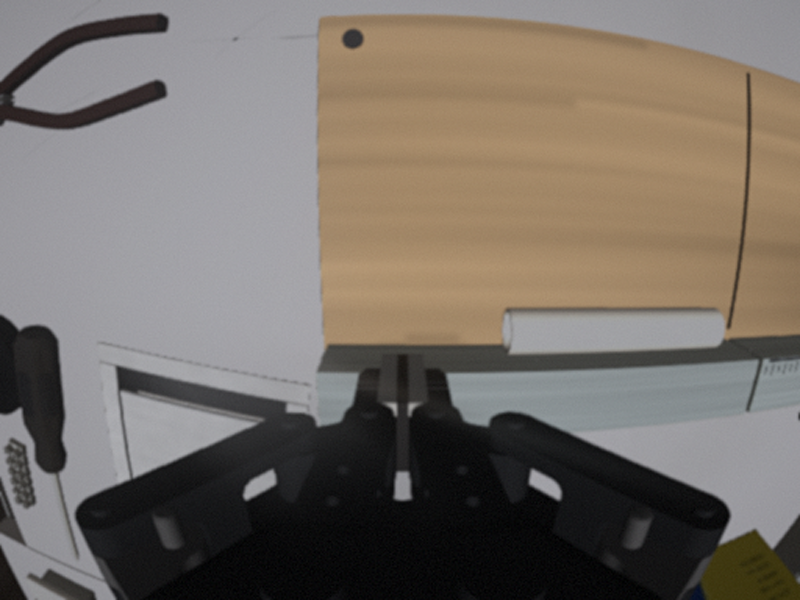

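The piece now lies flat on the fence from (503,330) to (725,328), and the closed fingers are beyond its -y end. Next I lower them and measure.

Call:
step_arm(
  steps=[
    {"x": 0.2, "y": 0, "z": 0, "ax": 0, "ay": 0, "az": 0},
    {"x": 0.2, "y": 0, "z": 0.5, "ax": 0, "ay": 0, "az": 0},
    {"x": 0.2, "y": 0, "z": 1.0, "ax": 0, "ay": 0, "az": 0},
    {"x": 0.2, "y": 0, "z": 1.5, "ax": 0, "ay": 0, "az": 0},
    {"x": 0.2, "y": 0, "z": 1.8, "ax": 0, "ay": 0, "az": 0},
    {"x": 0.2, "y": 0, "z": 1.8, "ax": 0, "ay": 0, "az": 0},
    {"x": 0.2, "y": 0, "z": 1.8, "ax": 0, "ay": 0, "az": 0},
    {"x": 0.2, "y": 0, "z": 1.8, "ax": 0, "ay": 0, "az": 0},
  ],
)

```text
time: 10.7
position: [0.635, -0.1646, 0.0324]
orientation: [[-0.988, -0.157, 0.0], [-0.157, 0.988, -0.0], [-0.0, -0.0, -1.0]]
contact_force: [0.8, 0.4, 0.1]
grip_width: 0.0003
grip_force: 0.0
```

```bash
python3 - <<'E'
from h import *
s=np.load('w4.npz');d=env.snapshot('wrist')
g=lambda P:(np.atleast_2d(np.array(P,float))+.5)*.64-.5
U=lambda P,z:tob(wrist_unproj(d,s['pos'],s['R'],g(P),z))
print('piece',U([[503,330],[725,328]],.025),U([[512,310],[716,310]],.033))
print('saw',U([[748,75],[729,327]],.015))
s=env.read_state();print(s['position'],tob(s['position']),s['orientation'],s['contact_force'])
E
```

```text
piece [[ 0.0351 -0.1307]
 [ 0.0364 -0.0105]] [[ 0.0236 -0.1294]
 [ 0.0243 -0.0258]]
saw [[-0.0939  0.0009]
 [ 0.0395  0.0013]]
[ 0.6352 -0.1647  0.0328] [[ 0.0287 -0.1717]] [[-0.9876 -0.1569  0.0009]
 [-0.1569  0.9876 -0.0004]
 [-0.0008 -0.0006 -1.    ]] [-0.6032  0.3675 -0.3871]
```

Call:
step_arm(
  steps=[
    {"x": -0.1, "y": 0.3, "z": 0, "ax": 0, "ay": 0, "az": 0},
    {"x": -0.1, "y": 0.6, "z": 0, "ax": 0, "ay": 0, "az": 0},
    {"x": -0.1, "y": 0.85, "z": 0, "ax": 0, "ay": 0, "az": 0},
    {"x": -0.1, "y": 1.1, "z": 0, "ax": 0, "ay": 0, "az": 0},
    {"x": -0.1, "y": 1.35, "z": 0, "ax": 0, "ay": 0, "az": 0},
    {"x": -0.1, "y": 1.6, "z": 0, "ax": 0, "ay": 0, "az": 0},
    {"x": -0.1, "y": 1.85, "z": 0, "ax": 0, "ay": 0, "az": 0},
    {"x": -0.1, "y": 2.1, "z": 0, "ax": 0, "ay": 0, "az": 0},
  ],
)

```text
time: 11.42
position: [0.6291, -0.1118, 0.0327]
orientation: [[-0.988, -0.157, 0.001], [-0.157, 0.988, -0.0], [-0.0, -0.0, -1.0]]
contact_force: [-0.0, -0.3, 1.0]
grip_width: -0.0004
grip_force: 0.4
```

Call:
step_arm(
  steps=[
    {"x": 0, "y": 0.25, "z": 0, "ax": 0, "ay": 0, "az": 0},
    {"x": 0, "y": 0.5, "z": 0, "ax": 0, "ay": 0, "az": 0},
    {"x": 0, "y": 0.75, "z": 0, "ax": 0, "ay": 0, "az": 0},
    {"x": 0, "y": 1.0, "z": 0, "ax": 0, "ay": 0, "az": 0},
    {"x": 0, "y": 1.2, "z": 0, "ax": 0, "ay": 0, "az": 0},
    {"x": 0, "y": 1.4, "z": 0, "ax": 0, "ay": 0, "az": 0},
    {"x": 0, "y": 1.55, "z": 0, "ax": 0, "ay": 0, "az": 0},
    {"x": 0, "y": 1.65, "z": 0, "ax": 0, "ay": 0, "az": 0},
  ],
)

```text
time: 12.08
position: [0.6224, -0.0709, 0.0325]
orientation: [[-0.988, -0.157, -0.0], [-0.157, 0.988, 0.0], [0.0, 0.0, -1.0]]
contact_force: [-0.2, -0.8, 1.3]
grip_width: -0.0002
grip_force: 0.3
```

```bash
python3 - <<'E'
from h import *
s=env.read_state();d=env.snapshot('wrist');print(s['position'],tob(s['position']),s['orientation'],s['time'],s['contact_force'],s['grip_width'])
np.savez('w5.npz',pos=s['position'],R=s['orientation'])
cv2.imwrite('pics/w5.png',cv2.resize(d['pixels'][...,::-1],(800,600),interpolation=cv2.INTER_CUBIC))
E
```

```text
[ 0.6224 -0.0709  0.0325] [[ 0.0304 -0.077 ]] [[-0.9876 -0.1571 -0.0002]
 [-0.1571  0.9876  0.0001]
 [ 0.0002  0.0001 -1.    ]] 12.0833 [-0.1783 -0.8437  1.3382] -0.0001753965849442459
```

View pics/w5.png

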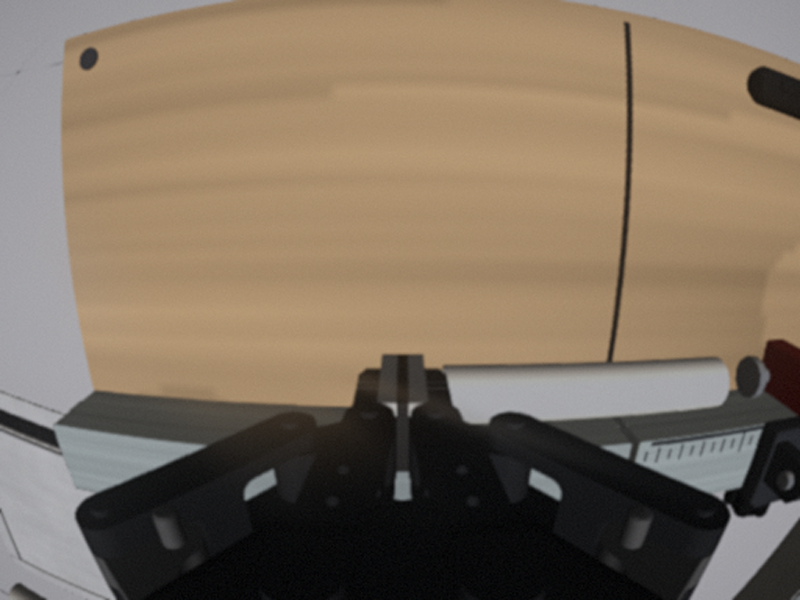

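The piece's +y end is at (727,383), just short of the pad's face at (737,376), and the piece is still flat on the fence.

```bash
python3 - <<'E'
from h import *
s=np.load('w5.npz');d=env.snapshot('wrist')
g=lambda P:(np.atleast_2d(np.array(P,float))+.5)*.64-.5
U=lambda P,z:tob(wrist_unproj(d,s['pos'],s['R'],g(P),z))
print(U([[727,383],[737,376]],.025),'-y end',U([[443,368]],.033), U([[722,360]],.033),'saw',U([[610,360]],.015))
E
```

```text
[[0.037  0.0542]
 [0.0343 0.0591]] -y end [[ 0.0219 -0.0646]] [[0.0229 0.041 ]] saw [[0.0283 0.0007]]
```

Call:
step_arm(
  steps=[
    {"x": 0, "y": 0.04, "z": 0, "ax": 0, "ay": 0, "az": 0},
    {"x": 0, "y": 0.08, "z": 0, "ax": 0, "ay": 0, "az": 0},
    {"x": 0, "y": 0.12, "z": 0, "ax": 0, "ay": 0, "az": 0},
    {"x": 0, "y": 0.15, "z": 0, "ax": 0, "ay": 0, "az": 0},
    {"x": 0, "y": 0.18, "z": 0, "ax": 0, "ay": 0, "az": 0},
    {"x": 0, "y": 0.2, "z": 0, "ax": 0, "ay": 0, "az": 0},
    {"x": 0, "y": 0.2, "z": 0, "ax": 0, "ay": 0, "az": 0},
    {"x": 0, "y": 0.2, "z": 0, "ax": 0, "ay": 0, "az": 0},
  ],
)

```text
time: 12.85
position: [0.6217, -0.0665, 0.0325]
orientation: [[-0.988, -0.157, -0.0], [-0.157, 0.988, 0.0], [0.0, 0.0, -1.0]]
contact_force: [0.9, -0.4, -0.6]
grip_width: -0.0001
grip_force: 0.0
```

Call:
step_arm(
  steps=[
    {"x": 0, "y": 0.03, "z": 0, "ax": 0, "ay": 0, "az": 0},
    {"x": 0, "y": 0.06, "z": 0, "ax": 0, "ay": 0, "az": 0},
    {"x": 0, "y": 0.09, "z": 0, "ax": 0, "ay": 0, "az": 0},
    {"x": 0, "y": 0.12, "z": 0, "ax": 0, "ay": 0, "az": 0},
    {"x": 0, "y": 0.15, "z": 0, "ax": 0, "ay": 0, "az": 0},
    {"x": 0, "y": 0.16, "z": 0, "ax": 0, "ay": 0, "az": 0},
    {"x": 0, "y": 0.16, "z": 0, "ax": 0, "ay": 0, "az": 0},
    {"x": 0, "y": 0.16, "z": 0, "ax": 0, "ay": 0, "az": 0},
  ],
)

```text
time: 13.52
position: [0.6211, -0.0626, 0.0325]
orientation: [[-0.988, -0.157, -0.0], [-0.157, 0.988, 0.0], [0.0, 0.0, -1.0]]
contact_force: [0.3, -0.8, -0.1]
grip_width: 0.0001
grip_force: 0.0
```

Call:
step_arm(
  steps=[
    {"x": 0, "y": 0.03, "z": 0, "ax": 0, "ay": 0, "az": 0},
    {"x": 0, "y": 0.06, "z": 0, "ax": 0, "ay": 0, "az": 0},
    {"x": 0, "y": 0.09, "z": 0, "ax": 0, "ay": 0, "az": 0},
    {"x": 0, "y": 0.12, "z": 0, "ax": 0, "ay": 0, "az": 0},
    {"x": 0, "y": 0.12, "z": 0, "ax": 0, "ay": 0, "az": 0},
    {"x": 0, "y": 0.12, "z": 0, "ax": 0, "ay": 0, "az": 0},
    {"x": 0, "y": 0.12, "z": 0, "ax": 0, "ay": 0, "az": 0},
    {"x": 0, "y": 0.12, "z": 0, "ax": 0, "ay": 0, "az": 0},
  ],
)

```text
time: 14.18
position: [0.6206, -0.0596, 0.0325]
orientation: [[-0.988, -0.157, -0.0], [-0.157, 0.988, 0.0], [0.0, 0.0, -1.0]]
contact_force: [1.1, -0.1, 0.0]
grip_width: 0.0001
grip_force: 0.0
```

Call:
step_arm(
  steps=[
    {"x": 0, "y": 0.03, "z": 0, "ax": 0, "ay": 0, "az": 0},
    {"x": 0, "y": 0.06, "z": 0, "ax": 0, "ay": 0, "az": 0},
    {"x": 0, "y": 0.09, "z": 0, "ax": 0, "ay": 0, "az": 0},
    {"x": 0, "y": 0.12, "z": 0, "ax": 0, "ay": 0, "az": 0},
    {"x": 0, "y": 0.12, "z": 0, "ax": 0, "ay": 0, "az": 0},
    {"x": 0, "y": 0.12, "z": 0, "ax": 0, "ay": 0, "az": 0},
    {"x": 0, "y": 0.12, "z": 0, "ax": 0, "ay": 0, "az": 0},
    {"x": 0, "y": 0.12, "z": 0, "ax": 0, "ay": 0, "az": 0},
  ],
)

```text
time: 14.85
position: [0.6201, -0.0567, 0.0325]
orientation: [[-0.988, -0.157, -0.0], [-0.157, 0.988, 0.0], [0.0, 0.0, -1.0]]
contact_force: [-0.6, -0.9, -0.9]
grip_width: 0.0006
grip_force: 0.0
```

Call:
step_arm(
  steps=[
    {"x": 0, "y": 0.03, "z": 0, "ax": 0, "ay": 0, "az": 0},
    {"x": 0, "y": 0.06, "z": 0, "ax": 0, "ay": 0, "az": 0},
    {"x": 0, "y": 0.08, "z": 0, "ax": 0, "ay": 0, "az": 0},
    {"x": 0, "y": 0.1, "z": 0, "ax": 0, "ay": 0, "az": 0},
    {"x": 0, "y": 0.1, "z": 0, "ax": 0, "ay": 0, "az": 0},
    {"x": 0, "y": 0.1, "z": 0, "ax": 0, "ay": 0, "az": 0},
    {"x": 0, "y": 0.1, "z": 0, "ax": 0, "ay": 0, "az": 0},
    {"x": 0, "y": 0.1, "z": 0, "ax": 0, "ay": 0, "az": 0},
  ],
)

```text
time: 15.52
position: [0.6197, -0.0542, 0.0325]
orientation: [[-0.988, -0.157, -0.0], [-0.157, 0.988, 0.0], [0.0, 0.0, -1.0]]
contact_force: [-0.1, -0.1, -0.1]
grip_width: 0.0001
grip_force: 0.0
```

```bash
python3 - <<'E'
from h import *
s=env.read_state();d=env.snapshot('wrist');print(s['position'],tob(s['position']),s['contact_force'],s['ft_torque'])
np.savez('w6.npz',pos=s['position'],R=s['orientation'])
cv2.imwrite('pics/w6.png',cv2.resize(d['pixels'][200:300,270:500,::-1],(782,340),interpolation=cv2.INTER_CUBIC))
E
```

```text
[ 0.6197 -0.0542  0.0325] [[ 0.0304 -0.0601]] [-0.1492 -0.1329 -0.0755] [ 0.0073 -0.0072  0.0202]
```

View pics/w6.png

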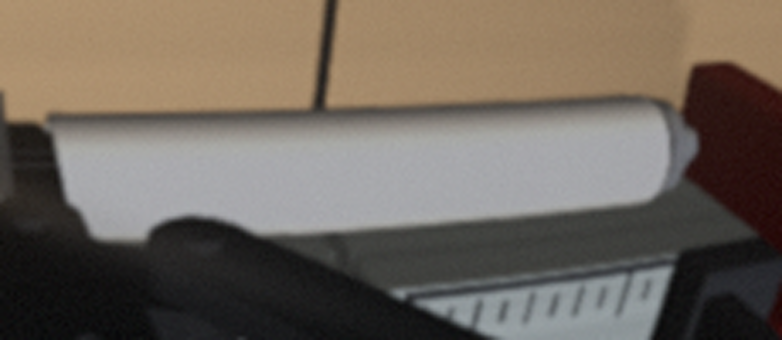

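The piece's end at (665,145) now practically hides the pad (690,150), so contact is imminent. All 10 picture views are used, so from here I rely on force readings.

Call:
step_arm(
  steps=[
    {"x": 0, "y": 0.02, "z": 0, "ax": 0, "ay": 0, "az": 0},
    {"x": 0, "y": 0.04, "z": 0, "ax": 0, "ay": 0, "az": 0},
    {"x": 0, "y": 0.06, "z": 0, "ax": 0, "ay": 0, "az": 0},
    {"x": 0, "y": 0.08, "z": 0, "ax": 0, "ay": 0, "az": 0},
    {"x": 0, "y": 0.1, "z": 0, "ax": 0, "ay": 0, "az": 0},
    {"x": 0, "y": 0.1, "z": 0, "ax": 0, "ay": 0, "az": 0},
    {"x": 0, "y": 0.1, "z": 0, "ax": 0, "ay": 0, "az": 0},
    {"x": 0, "y": 0.1, "z": 0, "ax": 0, "ay": 0, "az": 0},
  ],
)

```text
time: 16.23
position: [0.6197, -0.0523, 0.0327]
orientation: [[-0.988, -0.157, 0.001], [-0.157, 0.988, -0.001], [-0.001, -0.001, -1.0]]
contact_force: [-0.3, -3.3, -0.1]
grip_width: -0.0002
grip_force: 1.7
```

Call:
step_arm(
  steps=[
    {"x": 0, "y": 0.01, "z": 0, "ax": 0, "ay": 0, "az": 0},
    {"x": 0, "y": 0.02, "z": 0, "ax": 0, "ay": 0, "az": 0},
    {"x": 0, "y": 0.02, "z": 0, "ax": 0, "ay": 0, "az": 0},
    {"x": 0, "y": 0.02, "z": 0, "ax": 0, "ay": 0, "az": 0},
    {"x": 0, "y": 0.02, "z": 0, "ax": 0, "ay": 0, "az": 0},
    {"x": 0, "y": 0.02, "z": 0, "ax": 0, "ay": 0, "az": 0},
    {"x": 0, "y": 0.02, "z": 0, "ax": 0, "ay": 0, "az": 0},
    {"x": 0, "y": 0.02, "z": 0, "ax": 0, "ay": 0, "az": 0},
  ],
)

```text
time: 16.9
position: [0.6198, -0.0522, 0.0328]
orientation: [[-0.988, -0.157, 0.001], [-0.157, 0.988, -0.001], [-0.001, -0.001, -1.0]]
contact_force: [-0.1, -5.2, 0.2]
grip_width: -0.0004
grip_force: 2.6
```

Call:
step_arm(
  steps=[
    {"x": 0, "y": -0.05, "z": 0, "ax": 0, "ay": 0, "az": 0},
    {"x": 0, "y": -0.2, "z": 0, "ax": 0, "ay": 0, "az": 0},
    {"x": 0, "y": -0.5, "z": 0, "ax": 0, "ay": 0, "az": 0},
    {"x": 1, "y": -0.6, "z": -0.6, "ax": 0, "ay": 0, "az": 0},
    {"x": 2, "y": -0.6, "z": -1.8, "ax": 0, "ay": 0, "az": 0},
    {"x": 3, "y": -0.6, "z": -3, "ax": 0, "ay": 0, "az": 0},
    {"x": 3, "y": -0.6, "z": -4, "ax": 0, "ay": 0, "az": 0},
    {"x": 3, "y": -0.6, "z": -4, "ax": 0, "ay": 0, "az": 0},
  ],
)

```text
time: 17.57
position: [0.5487, -0.0786, 0.1369]
orientation: [[-0.988, -0.156, 0.007], [-0.156, 0.988, -0.002], [-0.006, -0.003, -1.0]]
contact_force: [0.9, -0.5, 0.4]
grip_width: 0.0003
grip_force: 0.0
```

Call:
step_arm(
  steps=[
    {"x": 0, "y": 1, "z": 0, "ax": 0, "ay": -7, "az": 0},
    {"x": 0, "y": 2, "z": 0, "ax": 0, "ay": -14, "az": 0},
    {"x": 0, "y": 3, "z": 0, "ax": 0, "ay": -21, "az": 0},
    {"x": 0, "y": 4, "z": 0, "ax": 0, "ay": -28, "az": 0},
    {"x": 0, "y": 5, "z": 0, "ax": 0, "ay": -35, "az": 0},
    {"x": 0, "y": 6, "z": 0, "ax": 0, "ay": -42, "az": 0},
    {"x": 0, "y": 6.3, "z": 0, "ax": 0, "ay": -45, "az": 0},
    {"x": 0, "y": 6.3, "z": 0, "ax": 0, "ay": -45, "az": 0},
  ],
)

```text
time: 18.23
position: [0.5472, 0.1002, 0.1878]
orientation: [[-0.824, -0.133, 0.551], [-0.12, 0.991, 0.059], [-0.554, -0.017, -0.832]]
contact_force: [-0.1, 1.1, 0.0]
grip_width: 0.0
grip_force: 0.0
```

```bash
python3 - <<'E'
from h import *
s=env.read_state();p=np.array(s['position']);R=np.array(s['orientation']);print(p,tob(p),s['contact_force'],s['time'])
bx=np.r_[RB[:,0],0];by=np.r_[RB[:,1],0];print('axes in board',np.c_[R.T@bx,R.T@by,R.T@[0,0,1]])
tip=p+R[:,2]*.011;K=tip-R[:,0]*.011;print('K',tob(K),K[2])
E
```

```text
[0.5472 0.1002 0.1878] [[-0.0176  0.1037]] [-0.1341  1.0508  0.0419] 18.2333
axes in board [[-0.8323  0.0079 -0.5543]
 [ 0.0211  0.9996 -0.0173]
 [ 0.5539 -0.0261 -0.8322]]
K [[-0.0023  0.1033]] 0.18471791595160725
```

Call:
step_arm(
  steps=[
    {"x": 0, "y": 0, "z": 0, "ax": 0, "ay": 0, "az": 0},
    {"x": 0, "y": 0, "z": 0, "ax": 0, "ay": 0, "az": 0},
    {"x": 0, "y": 0, "z": 0, "ax": 0, "ay": 0, "az": 0},
    {"x": 0, "y": 0, "z": 0, "ax": 0, "ay": 0, "az": 0},
    {"x": 0, "y": 0, "z": 0, "ax": 0, "ay": 0, "az": 0},
    {"x": 0, "y": 0, "z": 0, "ax": 0, "ay": 0, "az": 0},
    {"x": 0, "y": 0, "z": 0, "ax": 0, "ay": 0, "az": 0},
    {"x": 0, "y": 0, "z": 0, "ax": 0, "ay": 0, "az": 0},
  ],
)

```text
time: 18.9
position: [0.5499, 0.0962, 0.1883]
orientation: [[-0.823, -0.13, 0.554], [-0.12, 0.991, 0.055], [-0.556, -0.021, -0.831]]
contact_force: [0.2, 0.6, 0.6]
grip_width: 0.0003
grip_force: 0.0
```

```bash
python3 - <<'E'
from h import *
s=env.read_state();p=np.array(s['position']);R=np.array(s['orientation']);print(p,tob(p),s['q'],s['time'])
bx=np.r_[RB[:,0],0];by=np.r_[RB[:,1],0];print('axes in board',np.c_[R.T@bx,R.T@by,R.T@[0,0,1]])
E
```

```text
[0.5499 0.0962 0.1883] [[-0.0155  0.0993]] [  -4.5168   24.5657  119.157    62.9967    6.3712 -163.5235] 18.9
axes in board [[-0.8312  0.0081 -0.5559]
 [ 0.0236  0.9995 -0.0207]
 [ 0.5554 -0.0304 -0.831 ]]
```

```bash
cat >k.py <<'E'
from h import *
from scipy.spatial.transform import Rotation as Ro
def fr(q): return Ro.from_euler('ZYZYZ',[q[0],q[1]+q[2],q[3],q[4],q[5]],degrees=True).as_matrix() if False else (Ro.from_euler('z',q[0],degrees=True)*Ro.from_euler('y',q[1]+q[2],degrees=True)*Ro.from_euler('z',q[3],degrees=True)*Ro.from_euler('y',q[4],degrees=True)*Ro.from_euler('z',q[5],degrees=True)).as_matrix()
E
python3 - <<'E'
from k import *
s=env.read_state();C=fr(s['q']).T@np.array(s['orientation']);print('const',C)
bx=np.r_[RB[:,0],0];by=np.r_[RB[:,1],0]
for phi in(35,45,55):
  base=np.c_[-bx,by,np.r_[0,0,-1]]@Ro.from_euler('x',phi,degrees=True).as_matrix()
  for beta in(105,120,135):
    M=Ro.from_euler('y',-beta,degrees=True).as_matrix()@Ro.from_euler('z',-10,degrees=True).as_matrix()@base@C.T
    e=Ro.from_matrix(M).as_euler('ZYZ',degrees=True);print(phi,beta,e)
E
```

```text
const [[-0. -1. -0.]
 [ 1. -0.  0.]
 [-0. -0.  1.]]
35 105 [-35.8309  78.4108 -80.3428]
35 120 [-38.7248  66.4464 -70.8292]
35 135 [-44.3136  55.1739 -59.4536]
45 105 [-45.8336  80.2526 -78.4863]
45 120 [-48.774   70.0462 -67.0947]
45 135 [-54.1917  60.6617 -54.1917]
55 105 [-55.7185  82.3817 -76.9901]
55 120 [-58.3438  74.1839 -64.1476]
55 135 [-63.005   66.7992 -50.2791]
```

```bash
cat >>k.py <<'E'
bx=np.r_[RB[:,0],0];by=np.r_[RB[:,1],0]
def goal(psi): return np.c_[-bx,by,np.r_[0,0,-1]]@Ro.from_euler('x',psi,degrees=True).as_matrix()
def rel(bxyz,psi):
    s=env.read_state();p=np.array(s['position']);R=np.array(s['orientation'])
    w=np.r_[T0+RB@np.array(bxyz[:2]),bxyz[2]]
    print('now board',tob(p)[0],p[2],'q',np.array(s['q']),'F',np.array(s['contact_force']),s['time'])
    print('shift units',R.T@(w-p)/.025,'rot',Ro.from_matrix(R.T@goal(psi)).as_rotvec(degrees=True))
E
python3 -c "
from k import *
rel([-.013,.14,.19],0)"
```

```text
now board [-0.0155  0.0993] 0.18827542395331265 q [  -4.5168   24.5657  119.157    62.9967    6.3712 -163.5235] F [0.2489 0.6004 0.5545] 18.9
shift units [-0.1078  1.628  -0.0515] rot [-1.552  33.7636 -0.965 ]
```

Call:
step_arm(
  steps=[
    {"x": -0.1, "y": 0.3, "z": 0, "ax": -0.3, "ay": 6, "az": -0.2},
    {"x": -0.1, "y": 0.6, "z": 0, "ax": -0.6, "ay": 12, "az": -0.4},
    {"x": -0.1, "y": 0.9, "z": 0, "ax": -0.9, "ay": 18, "az": -0.6},
    {"x": -0.1, "y": 1.2, "z": 0, "ax": -1.2, "ay": 24, "az": -0.8},
    {"x": -0.1, "y": 1.5, "z": 0, "ax": -1.5, "ay": 30, "az": -1},
    {"x": -0.1, "y": 1.6, "z": -0.05, "ax": -1.5, "ay": 33.8, "az": -1},
    {"x": -0.1, "y": 1.6, "z": -0.05, "ax": -1.5, "ay": 33.8, "az": -1},
    {"x": -0.1, "y": 1.6, "z": -0.05, "ax": -1.5, "ay": 33.8, "az": -1},
  ],
)

```text
time: 19.57
position: [0.5459, 0.1364, 0.1915]
orientation: [[-0.988, -0.155, 0.002], [-0.155, 0.988, -0.003], [-0.001, -0.003, -1.0]]
contact_force: [-0.1, 0.8, -1.3]
grip_width: -0.0
grip_force: 0.0
```

```bash
python3 -c "
from k import *
rel([-.013,.15,.15],45)"
```

```text
now board [-0.0133  0.1396] 0.1915071347158312 q [  2.7311  29.1656  94.1401  -0.1787  56.5983 -96.071 ] F [-0.0754  0.8295 -1.2524] 19.5667
shift units [-0.0106  0.4193  1.6591] rot [44.8414  0.0952  0.0165]
```

Call:
step_arm(
  steps=[
    {"x": 0, "y": 0.4, "z": 0.2, "ax": 6.5, "ay": 0, "az": 0},
    {"x": 0, "y": 0.4, "z": 0.4, "ax": 13, "ay": 0, "az": 0},
    {"x": 0, "y": 0.4, "z": 0.6, "ax": 19.5, "ay": 0, "az": 0},
    {"x": 0, "y": 0.4, "z": 0.8, "ax": 26, "ay": 0, "az": 0},
    {"x": 0, "y": 0.4, "z": 1.0, "ax": 32.5, "ay": 0, "az": 0},
    {"x": 0, "y": 0.4, "z": 1.3, "ax": 39, "ay": 0, "az": 0},
    {"x": 0, "y": 0.4, "z": 1.6, "ax": 45, "ay": 0, "az": 0},
    {"x": 0, "y": 0.4, "z": 1.6, "ax": 45, "ay": 0, "az": 0},
  ],
)

```text
time: 20.23
position: [0.5425, 0.1485, 0.1455]
orientation: [[-0.987, -0.114, 0.111], [-0.159, 0.696, -0.7], [0.002, -0.709, -0.705]]
contact_force: [-0.5, 0.2, -1.0]
grip_width: 0.0003
grip_force: 0.0
```

```bash
python3 -c "
from k import *
rel([-.013,.15,.0425],45);rel([-.013,.094,.0425],45)"
```

```text
now board [-0.0148  0.1521] 0.14553952300942224 q [ 23.9748  43.5058  90.342  -47.1541  69.098  -48.4045] F [-0.5132  0.1698 -0.9641] 20.2333
shift units [-0.0807  2.8611  2.9678] rot [-0.1462  0.129   0.2984]
now board [-0.0148  0.1521] 0.14553952300942224 q [ 23.9748  43.5058  90.342  -47.1541  69.098  -48.4045] F [-0.5132  0.1698 -0.9641] 20.2333
shift units [-0.0689  1.2812  4.5557] rot [-0.1462  0.129   0.2984]
```

Call:
step_arm(
  steps=[
    {"x": -0.05, "y": 0.8, "z": 0.85, "ax": 0, "ay": 0, "az": 0},
    {"x": -0.05, "y": 1.6, "z": 1.7, "ax": 0, "ay": 0, "az": 0},
    {"x": -0.05, "y": 2.3, "z": 2.4, "ax": 0, "ay": 0, "az": 0},
    {"x": -0.05, "y": 2.7, "z": 2.8, "ax": 0, "ay": 0, "az": 0},
    {"x": -0.05, "y": 2.85, "z": 2.95, "ax": 0, "ay": 0, "az": 0},
    {"x": -0.05, "y": 2.85, "z": 2.95, "ax": 0, "ay": 0, "az": 0},
    {"x": -0.05, "y": 2.5, "z": 3.3, "ax": 0, "ay": 0, "az": 0},
    {"x": -0.05, "y": 2.2, "z": 3.6, "ax": 0, "ay": 0, "az": 0},
  ],
)

```text
time: 20.9
position: [0.5515, 0.1218, 0.0493]
orientation: [[-0.988, -0.104, 0.116], [-0.156, 0.699, -0.698], [-0.008, -0.707, -0.707]]
contact_force: [-0.2, -0.0, -0.1]
grip_width: -0.0
grip_force: 0.0
```

```bash
python3 -c "
from k import *
rel([-.013,.094,.0425],45)"
```

```text
now board [-0.01    0.1243] 0.04932942739632083 q [ 21.2977  52.0356  92.2574 -52.5405  60.7154 -40.2344] F [-0.1987 -0.0301 -0.0989] 20.9
shift units [ 0.1232 -0.665   1.0506] rot [-0.0224  0.4231 -0.2547]
```

Call:
step_arm(
  steps=[
    {"x": 0.05, "y": -0.15, "z": 0.15, "ax": 0, "ay": 0, "az": 0},
    {"x": 0.05, "y": -0.3, "z": 0.3, "ax": 0, "ay": 0, "az": 0},
    {"x": 0.05, "y": -0.45, "z": 0.47, "ax": 0, "ay": 0, "az": 0},
    {"x": 0.05, "y": -0.6, "z": 0.63, "ax": 0, "ay": 0, "az": 0},
    {"x": 0.05, "y": -0.75, "z": 0.8, "ax": 0, "ay": 0, "az": 0},
    {"x": 0.05, "y": -0.9, "z": 0.95, "ax": 0, "ay": 0, "az": 0},
    {"x": 0.05, "y": -0.9, "z": 0.95, "ax": 0, "ay": 0, "az": 0},
    {"x": 0.05, "y": -0.9, "z": 0.95, "ax": 0, "ay": 0, "az": 0},
  ],
)

```text
time: 21.57
position: [0.5542, 0.0895, 0.0467]
orientation: [[-0.988, -0.105, 0.113], [-0.155, 0.699, -0.698], [-0.006, -0.707, -0.707]]
contact_force: [-0.0, 0.2, 0.4]
grip_width: 0.0002
grip_force: 0.0
```

```bash
python3 - <<'E'
from k import *
P=[(-13,49),(-13,60),(-13,70),(-8,83),(-2,94),(9,106.5),(23.6,116),(40.5,126),(54.7,133),(69,130),(83,124),(88.7,118)]
for x,z in P: rel([x/1e3,.094,z/1e3],45) if (x,z)==P[0] else rel.__call__([x/1e3,.094,z/1e3],45)
E
```

```text
now board [-0.0123  0.092 ] 0.04668164804580212 q [ 18.2559  51.8513  94.2635 -55.1542  58.3448 -39.8564] F [-0.05    0.2094  0.3892] 21.5667
shift units [ 0.0264 -0.0094 -0.122 ] rot [-0.0212  0.258  -0.1895]
now board [-0.0123  0.092 ] 0.04668164804580212 q [ 18.2559  51.8513  94.2635 -55.1542  58.3448 -39.8564] F [-0.05    0.2094  0.3892] 21.5667
shift units [ 0.0239 -0.3206 -0.433 ] rot [-0.0212  0.258  -0.1895]
now board [-0.0123  0.092 ] 0.04668164804580212 q [ 18.2559  51.8513  94.2635 -55.1542  58.3448 -39.8564] F [-0.05    0.2094  0.3892] 21.5667
shift units [ 0.0217 -0.6036 -0.7158] rot [-0.0212  0.258  -0.1895]
now board [-0.0123  0.092 ] 0.04668164804580212 q [ 18.2559  51.8513  94.2635 -55.1542  58.3448 -39.8564] F [-0.05    0.2094  0.3892] 21.5667
shift units [-0.1811 -0.9707 -1.0824] rot [-0.0212  0.258  -0.1895]
now board [-0.0123  0.092 ] 0.04668164804580212 q [ 18.2559  51.8513  94.2635 -55.1542  58.3448 -39.8564] F [-0.05    0.2094  0.3892] 21.5667
shift units [-0.4236 -1.2812 -1.3923] rot [-0.0212  0.258  -0.1895]
now board [-0.0123  0.092 ] 0.04668164804580212 q 
[... 719 characters left out ...]
67
shift units [-2.7001 -2.3771 -2.4848] rot [-0.0212  0.258  -0.1895]
now board [-0.0123  0.092 ] 0.04668164804580212 q [ 18.2559  51.8513  94.2635 -55.1542  58.3448 -39.8564] F [-0.05    0.2094  0.3892] 21.5667
shift units [-3.2715 -2.2904 -2.3974] rot [-0.0212  0.258  -0.1895]
now board [-0.0123  0.092 ] 0.04668164804580212 q [ 18.2559  51.8513  94.2635 -55.1542  58.3448 -39.8564] F [-0.05    0.2094  0.3892] 21.5667
shift units [-3.8301 -2.1187 -2.2252] rot [-0.0212  0.258  -0.1895]
now board [-0.0123  0.092 ] 0.04668164804580212 q [ 18.2559  51.8513  94.2635 -55.1542  58.3448 -39.8564] F [-0.05    0.2094  0.3892] 21.5667
shift units [-4.0568 -1.9482 -2.0546] rot [-0.0212  0.258  -0.1895]
```

Call:
step_arm(
  steps=[
    {"x": 0.02, "y": -0.01, "z": -0.12, "ax": 0, "ay": 0, "az": 0},
    {"x": 0.02, "y": -0.15, "z": -0.26, "ax": 0, "ay": 0, "az": 0},
    {"x": 0.02, "y": -0.3, "z": -0.42, "ax": 0, "ay": 0, "az": 0},
    {"x": 0.02, "y": -0.45, "z": -0.57, "ax": 0, "ay": 0, "az": 0},
    {"x": 0.02, "y": -0.6, "z": -0.72, "ax": 0, "ay": 0, "az": 0},
    {"x": -0.1, "y": -0.8, "z": -0.9, "ax": 0, "ay": 0, "az": 0},
    {"x": -0.2, "y": -0.97, "z": -1.08, "ax": 0, "ay": 0, "az": 0},
    {"x": -0.2, "y": -0.97, "z": -1.08, "ax": 0, "ay": 0, "az": 0},
  ],
)

```text
time: 22.23
position: [0.5595, 0.0929, 0.0847]
orientation: [[-0.988, -0.104, 0.115], [-0.155, 0.699, -0.698], [-0.008, -0.707, -0.707]]
contact_force: [-1.2, 2.7, 0.6]
grip_width: -0.0001
grip_force: 0.6
```

```bash
python3 - <<'E'
from k import *
rel([-.002,.094,.094],45)
d=env.snapshot('scene');p=d['pixels'].astype(int)
m=(p[...,0]>110)&(p[...,1]<70)&(p[...,2]<80);m[:, :200]=0;m[:,262:]=0;m[:120]=0;m[190:]=0
ys,xs=np.nonzero(m);print('red px',len(xs),xs.mean(),ys.mean(),ys.min(),ys.max())
E
```

```text
now board [-0.0065  0.0945] 0.08474997463969358 q [ 18.4142  48.3427  93.4497 -53.1085  60.8805 -43.6929] F [-1.2288  2.6674  0.6472] 22.2333
shift units [-0.1846 -0.2752 -0.2459] rot [-0.0268  0.3748 -0.2968]
red px 66 224.63636363636363 174.3030303030303 167 184
```

Call:
step_arm(
  steps=[
    {"x": -0.1, "y": -0.15, "z": -0.15, "ax": 0, "ay": 0, "az": 0},
    {"x": -0.22, "y": -0.31, "z": -0.31, "ax": 0, "ay": 0, "az": 0},
    {"x": -0.45, "y": -0.5, "z": -0.5, "ax": 0, "ay": 0, "az": 0},
    {"x": -0.67, "y": -0.66, "z": -0.66, "ax": 0, "ay": 0, "az": 0},
    {"x": -0.95, "y": -0.8, "z": -0.8, "ax": 0, "ay": 0, "az": 0},
    {"x": -1.25, "y": -0.93, "z": -0.93, "ax": 0, "ay": 0, "az": 0},
    {"x": -1.6, "y": -1.08, "z": -1.08, "ax": 0, "ay": 0, "az": 0},
    {"x": -1.93, "y": -1.21, "z": -1.21, "ax": 0, "ay": 0, "az": 0},
  ],
)

```text
time: 22.95
position: [0.6068, 0.0998, 0.1268]
orientation: [[-0.988, -0.105, 0.113], [-0.155, 0.698, -0.699], [-0.005, -0.708, -0.706]]
contact_force: [-0.7, -0.6, -0.2]
grip_width: 0.0001
grip_force: 0.6
```

```bash
python3 - <<'E'
from k import *
rel([.0547,.094,.133],45)
d=env.snapshot('scene');p=d['pixels'].astype(int)
m=(p[...,0]>110)&(p[...,1]<70)&(p[...,2]<80);m[:, :200]=0;m[:,262:]=0;m[:120]=0;m[190:]=0
ys,xs=np.nonzero(m);print('red px',len(xs),xs.mean(),ys.mean(),ys.min(),ys.max())
E
```

```text
now board [0.0413 0.0941] 0.1268453100828733 q [ 17.6641  46.6338  86.0172 -49.8783  66.2975 -52.1668] F [-0.7026 -0.5889 -0.1711] 22.95
shift units [-0.5375 -0.1744 -0.1696] rot [-0.0611  0.252  -0.1913]
red px 43 226.41860465116278 165.97674418604652 161 171
```

Call:
step_arm(
  steps=[
    {"x": -0.28, "y": -0.1, "z": -0.1, "ax": 0, "ay": 0, "az": 0},
    {"x": -0.57, "y": -0.2, "z": -0.2, "ax": 0, "ay": 0, "az": 0},
    {"x": -0.85, "y": -0.16, "z": -0.16, "ax": 0, "ay": 0, "az": 0},
    {"x": -1.14, "y": -0.11, "z": -0.11, "ax": 0, "ay": 0, "az": 0},
    {"x": -1.4, "y": -0.02, "z": -0.02, "ax": 0, "ay": 0, "az": 0},
    {"x": -1.6, "y": 0.04, "z": 0.04, "ax": 0, "ay": 0, "az": 0},
    {"x": -1.7, "y": 0.07, "z": 0.07, "ax": 0, "ay": 0, "az": 0},
    {"x": -1.7, "y": 0.07, "z": 0.07, "ax": 0, "ay": 0, "az": 0},
  ],
)

```text
time: 23.67
position: [0.6486, 0.1066, 0.1232]
orientation: [[-0.988, -0.106, 0.114], [-0.155, 0.699, -0.698], [-0.006, -0.707, -0.707]]
contact_force: [-0.5, 0.4, 1.0]
grip_width: 0.0002
grip_force: 0.0
```

Call:
step_arm(
  steps=[
    {"x": -0.04, "y": 0.03, "z": 0.03, "ax": 0, "ay": 0, "az": 0},
    {"x": -0.08, "y": 0.06, "z": 0.06, "ax": 0, "ay": 0, "az": 0},
    {"x": -0.12, "y": 0.08, "z": 0.08, "ax": 0, "ay": 0, "az": 0},
    {"x": -0.15, "y": 0.11, "z": 0.11, "ax": 0, "ay": 0, "az": 0},
    {"x": -0.17, "y": 0.14, "z": 0.14, "ax": 0, "ay": 0, "az": 0},
    {"x": -0.17, "y": 0.14, "z": 0.14, "ax": 0, "ay": 0, "az": 0},
    {"x": -0.17, "y": 0.14, "z": 0.14, "ax": 0, "ay": 0, "az": 0},
    {"x": -0.17, "y": 0.14, "z": 0.14, "ax": 0, "ay": 0, "az": 0},
  ],
)

```text
time: 24.33
position: [0.6523, 0.1073, 0.119]
orientation: [[-0.988, -0.106, 0.114], [-0.155, 0.699, -0.698], [-0.006, -0.707, -0.707]]
contact_force: [0.2, -0.3, 0.3]
grip_width: -0.0001
grip_force: 0.1
```

```bash
python3 - <<'E'
from k import *
rel([.0887,.094,.118],45)
d=env.snapshot('scene');p=d['pixels'].astype(int)
m=(p[...,0]>110)&(p[...,1]<70)&(p[...,2]<80);m[:, :200]=0;m[:,262:]=0;m[:120]=0;m[190:]=0
ys,xs=np.nonzero(m);print('red px',len(xs),xs.mean(),ys.mean(),ys.min(),ys.max())
E
```

```text
now board [0.0874 0.0945] 0.11897717061261426 q [ 17.0947  49.6562  79.038  -48.8734  68.4857 -55.7383] F [ 0.1923 -0.254   0.3438] 24.3333
shift units [-0.0522  0.0149  0.0408] rot [-0.0195  0.297  -0.1803]
red px 78 229.05128205128204 165.05128205128204 157 171
```

Call:
step_arm(
  steps=[
    {"x": -0.03, "y": 0.02, "z": 0.02, "ax": 0, "ay": 0, "az": 0},
    {"x": -0.05, "y": 0.05, "z": 0.05, "ax": 0, "ay": 0, "az": 0},
    {"x": -0.07, "y": 0.07, "z": 0.07, "ax": 0, "ay": 0, "az": 0},
    {"x": -0.1, "y": 0.09, "z": 0.09, "ax": 0, "ay": 0, "az": 0},
    {"x": -0.12, "y": 0.11, "z": 0.11, "ax": 0, "ay": 0, "az": 0},
    {"x": -0.12, "y": 0.11, "z": 0.11, "ax": 0, "ay": 0, "az": 0},
    {"x": -0.12, "y": 0.11, "z": 0.11, "ax": 0, "ay": 0, "az": 0},
    {"x": -0.12, "y": 0.11, "z": 0.11, "ax": 0, "ay": 0, "az": 0},
  ],
)

```text
time: 25.05
position: [0.6552, 0.1076, 0.1154]
orientation: [[-0.988, -0.105, 0.114], [-0.155, 0.699, -0.699], [-0.006, -0.708, -0.706]]
contact_force: [-0.7, 1.1, 2.8]
grip_width: -0.0002
grip_force: 1.5
```

Call:
step_arm(
  steps=[
    {"x": -0.02, "y": 0.02, "z": 0.02, "ax": 0, "ay": 0, "az": 0},
    {"x": -0.04, "y": 0.04, "z": 0.04, "ax": 0, "ay": 0, "az": 0},
    {"x": -0.06, "y": 0.06, "z": 0.06, "ax": 0, "ay": 0, "az": 0},
    {"x": -0.06, "y": 0.06, "z": 0.06, "ax": 0, "ay": 0, "az": 0},
    {"x": -0.06, "y": 0.06, "z": 0.06, "ax": 0, "ay": 0, "az": 0},
    {"x": -0.06, "y": 0.06, "z": 0.06, "ax": 0, "ay": 0, "az": 0},
    {"x": -0.06, "y": 0.06, "z": 0.06, "ax": 0, "ay": 0, "az": 0},
    {"x": -0.06, "y": 0.06, "z": 0.06, "ax": 0, "ay": 0, "az": 0},
  ],
)

```text
time: 25.72
position: [0.6557, 0.1075, 0.1148]
orientation: [[-0.988, -0.105, 0.112], [-0.153, 0.697, -0.701], [-0.004, -0.71, -0.705]]
contact_force: [-4.9, 1.3, 9.5]
grip_width: -0.0003
grip_force: 4.7
```

```bash
python3 - <<'E'
from k import *
rel([.0887,.094,.118],45)
E
```

```text
now board [0.0908 0.0941] 0.11478746592643131 q [ 17.0718  50.2717  78.4208 -48.9597  68.6917 -55.7064] F [-4.871   1.3034  9.4596] 25.7167
shift units [ 0.0835 -0.0953 -0.0869] rot [-0.2014  0.1567 -0.1986]
```

Call:
step_arm(
  steps=[
    {"x": 0.1, "y": -0.1, "z": -0.1, "ax": 0, "ay": 0, "az": 0},
    {"x": 0.3, "y": -0.3, "z": -0.3, "ax": 0, "ay": 0, "az": 0},
    {"x": 0.7, "y": -0.7, "z": -0.7, "ax": 0, "ay": 0, "az": 0},
    {"x": 1.2, "y": -1.2, "z": -1.2, "ax": 0, "ay": 0, "az": 0},
    {"x": 1.8, "y": -2, "z": -2, "ax": 0, "ay": 0, "az": 0},
    {"x": 2.6, "y": -2.6, "z": -2.8, "ax": 0, "ay": 0, "az": 0},
    {"x": 3.4, "y": -2.6, "z": -3.8, "ax": 0, "ay": 0, "az": 0},
    {"x": 4, "y": -2.6, "z": -5, "ax": 0, "ay": 0, "az": 0},
  ],
)

```text
time: 26.38
position: [0.5485, 0.1331, 0.2471]
orientation: [[-0.988, -0.105, 0.11], [-0.153, 0.699, -0.698], [-0.004, -0.707, -0.707]]
contact_force: [0.1, -0.4, 0.7]
grip_width: -0.0
grip_force: 0.0
```

Call:
step_arm(
  steps=[
    {"x": 1, "y": 1, "z": -1, "ax": 0, "ay": 0, "az": 0},
    {"x": 2, "y": 2, "z": -2, "ax": 0, "ay": 0, "az": 0},
    {"x": 3, "y": 2.5, "z": -2.5, "ax": 0, "ay": 0, "az": 0},
    {"x": 3, "y": 3, "z": -3, "ax": 0, "ay": 0, "az": 0},
    {"x": 3, "y": 3, "z": -3, "ax": 0, "ay": 0, "az": 0},
    {"x": 3, "y": 3, "z": -3, "ax": 0, "ay": 0, "az": 0},
    {"x": 3, "y": 3, "z": -3, "ax": 0, "ay": 0, "az": 0},
    {"x": 3, "y": 3, "z": -3, "ax": 0, "ay": 0, "az": 0},
  ],
)

```text
time: 27.05
position: [0.4606, 0.2265, 0.2461]
orientation: [[-0.988, -0.105, 0.113], [-0.154, 0.699, -0.698], [-0.006, -0.707, -0.707]]
contact_force: [0.4, 0.1, 0.7]
grip_width: -0.0001
grip_force: 0.0
```

```bash
python3 - <<'E'
from k import *
s=env.read_state();print(tob(s['position']),s['position'],s['time'],s['contact_force'])
old={n:cv2.imread(f'pics/{n}0.png')[...,::-1].astype(int) for n in('top','scene')}
for n in('top','scene'):
    d=env.snapshot(n);p=d['pixels'].astype(int);cv2.imwrite(f'pics/{n}_end.png',d['pixels'][...,::-1])
    x0,x1,y0,y1=(180,240,140,190) if n=='top' else (205,260,130,190)
    for t,q in(('old',old[n]),('new',p)):
        c=q[y0:y1,x0:x1];red=(c[...,0]>c[...,1]*1.8)&(c[...,0]>90);blk=c.max(-1)<60
        for nm,m in(('red',red),('blk',blk)):
            ys,xs=np.nonzero(m);print(n,t,nm,len(xs),xs.mean()+x0,ys.mean()+y0,ys.min()+y0,ys.max()+y0)
    if n=='top':
        # piece: bright grey on wood, ahead of fence: sample in board coords at z=.033
        X,Y=np.meshgrid(np.arange(.0,.044,.001),np.arange(-.15,.1,.001),indexing='ij')
        W=np.c_[(T0+np.c_[X.ravel(),Y.ravel()]@RB.T),np.full(X.size,.033)]
        T=np.array(d['camera_from_world']);c=W@T[:3,:3].T+T[:3,3]
        u=(c[:,0]/c[:,2]*d['fx']+d['cx']).reshape(X.shape).astype(np.float32);v=(c[:,1]/c[:,2]*d['fy']+d['cy']).reshape(X.shape).astype(np.float32)
        w=cv2.remap(d['pixels'],u,v,cv2.INTER_CUBIC).astype(int);sat=w[...,0]-w[...,2]
        for i in range(10,44,4):
            js=np.nonzero(sat[i]<25)[0];print('x',i,'y range',Y[0,js.min()] if len(js) else None,Y[0,js.max()] if len(js) else None,len(js))
E
```

```text
[[-0.0837  0.2417]] [0.4606 0.2265 0.2461] 27.05 [0.362  0.1458 0.7245]
top old red 102 215.0 167.2843137254902 160 175
top old blk 40 214.5 158.475 151 172
top new red 86 214.7093023255814 166.1627906976744 160 173
top new blk 43 214.53488372093022 158.97674418604652 150 175
x 10 y range None None 0
x 14 y range None None 0
x 18 y range None None 0
x 22 y range -0.001999999999999863 -0.001999999999999863 1
x 26 y range -0.047999999999999904 0.06100000000000019 110
x 30 y range -0.047999999999999904 0.062000000000000194 111
x 34 y range -0.047999999999999904 0.062000000000000194 111
x 38 y range -0.0469999999999999 0.062000000000000194 110
x 42 y range -0.048999999999999905 0.0630000000000002 113
scene old red 93 229.04301075268816 165.3763440860215 158 172
scene old blk 56 231.05357142857142 167.76785714285714 149 177
scene new red 99 229.2828282828283 165.0909090909091 156 172
scene new blk 48 231.22916666666666 168.10416666666666 149 177
```

```bash
python3 -c "
from rig import env
print(env.sign_off())"
```

```text
the job is handed in; nothing more can be done
None
```

The job is handed in at about 27 s: I flipped the stop down, pushed the piece flat on the fence and against the pad with about 5 N, then flipped the stop back up to its end of travel. The final camera check showed the piece flat on the fence and no visible carriage shift; the judge's verdict was not shown.

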